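# Clamp a watch dial down in a hand-pumped vice

## Robot

A 6-joint arm with a two-finger parallel gripper is mounted at the origin on the work surface. World frame = base frame: x ahead of the robot, y to its left, z up, the work surface at z = 0. Lengths are in m, angles in rad, forces in N, time in s.
With the tool pointing down it reaches from about 0.375 to 0.825 m from the base axis. Payload 5.5 kg.
Tool frame: the origin (TCP) lies on the centre line of the jaws, within the pads' length; the fingertips stand 8 mm ahead of it and the grasp point (between the pads) lies 11 mm behind it; z points along the fingers, y is the line along which they close (so a half turn about z gives the same grasp; the last joint's range is limited). The gripper opens to 85 mm and grips with 20 to 120 N. Pads are 22 mm wide; open, the fingers measure 114 mm over their backs; the gripper's body (76 mm by 85 mm) begins 54 mm behind the grasp point. The pads swing forward as they close: fully open they stand 13 mm farther back than shut.
Start: joints at [1.314, 0.314, -0.047, 1.21, 0, 1.571], TCP at [0.152, 0.58, 0.239] pointing down, gripper open.
Joint ranges: [-2.67, 2.67], [-0.69, 1.73], [-1.03, 1.25], [-2.08, 2.16], [-1.42, 1.45], [-3.14, 3.14]. Speed limits (rad/s): [2.39, 2.39, 3.01, 3.14, 3.14, 3.14].

## Interface

Orientations are given as [roll, pitch, yaw] about the fixed x, y, z axes, in that order (R = Rz(yaw) Ry(pitch) Rx(roll)).
In Python, from plant import arm, eyes gives the robot as it stands. The module is installed in compiled form; this text tells all that it offers.
- The arm moves only by the tool carry_out, never from a script. Its arguments are lists of equal length, an entry for each row: "dp": the shift along the world's x, y, z each as a share of 0.15 m, from -1 to 1, a list of three; "delta_rot": the turn, a rotation vector about the world's x, y, z each as a share of 180 degrees, from -1 to 1, a list of three; "fingers": the gripper command: -1 is shut, 1 is fully open, values between are in proportion. In form: {"dp": [[dx, dy, dz], ...], "delta_rot": [[ax, ay, az], ...], "fingers": [fingers, ...]}. A call has 1 to 5 rows; each row shifts and turns the commanded pose from where the row before left it; what a row does not reach is not made up. A row lasts 1/12 s, in which the tool goes at most 41.7 mm and 7.16 degrees, less where a joint would pass 70% of its speed; a pose out of reach is approached as far as the arm can. A call with a number of a shift or a turn outside -1 to 1 is refused whole. A call with a gripper value outside its range is refused whole. The fingers move at their own pace and stop on an object; "grip_force" is the grip in N (left out, the last holds). Time passes only in rows, so rows that do not move let the fingers close. It gives the time, the measured TCP pose, the force, the opening and the grip force at its end, in the units of the state.
- arm.get_obs(): the state, without advancing time (a new reading comes with each control period).
- eyes.snapshot(name): name is "side" or "top" or "wrist"; returns a dict with "image" (384x512x3 uint8, red, green, blue), "z_map" (384x512 float32, m along the optical axis (not along the pixel's ray), 0 where there is no reading), "fx", "fy", "cx", "cy" (pixels), "origin" and "attitude" of the camera in the world; the wrist camera has in their place "tool_from_camera" (4x4, takes a point from camera to tool coordinates, whose origin is the TCP and whose axes are the flange's). Camera axes: x right, y down, z forward; pixel columns grow to the right and rows downward; lengths in m; the calibration is good to about 2 mm. The wrist camera is an equidistant fisheye: a pixel r from the principal point sees the ray r / f radians off the axis. A picture is of the moment at which its call begins: read the wrist's pose just before it.
- arm.hand_in(): hands the job in; it is judged then, once.
Trained networks look in the newest picture that a camera, given by its name, has taken for a name from the list of things; names that differ only in an ending like _2 or _b are one class to them, and where a whole thing is asked for, a point or a joint stands for the part that bears it (a point fixed in the world has none). Each returns a list of dicts, best first, with "score" (0 to 1); they miss things now and then, are a little off and sometimes report something else, mostly with a low value. They report only what shows in the picture. A call takes as long as a camera call. They do not tell look-alikes from the thing itself.
- eyes.recognise(target, camera): "uv" ([column, row] in pixels, amid what is visible of it).
- eyes.silhouettes(target, camera): "pixels" (384x512 bool, what is visible of it) and "uv" ([column, row] in pixels, amid what is visible of it).
- eyes.pinpoint(target, camera): "uv" ([column, row] in pixels: a listed point, or the origin of a listed thing).
The state is a dict: "clock": time; "joint_pos": joint angles; "joint_velocities": joint speeds; "joint_efforts": joint torques, N m; "eef_pos": TCP position; "eef_rot": TCP orientation; "ft_force": force on the tool from outside, world axes, zero at the start; "wrist_torque": the same for the moment, N m; "opening": finger opening in m; "gripper_force": force on a finger pad.
Only numpy, scipy, OpenCV 4.12 (cv2) and the standard library are available. Lean on these libraries where they do the work, as an engineer would, in place of code of your own. Each camera call takes 0.05 s, during which the arm holds its last target. There are 200 camera calls.

## Task

The rectangular watch head stands on edge in the small wooden stand. Lay it dial down on the round casing cushion and let go of it, then take it again squarely from above and set it, still dial down, on the seat between the open jaws of the pump vice. Then work the sprung pump lever with full strokes, right down and right back up each time, until the moving jaw has closed on the watch and holds it against the fixed jaw; then stop (one stroke more does no harm, two would overtighten it). Close the jaw only by the lever, and leave the other things on the bench where they are.

Things in the scene. Friction and masses are not known exactly. Their poses are not given: they have to be found in the camera images.
- watch: Rectangular steel watch head, no strap: block 13 mm thick (own x) x 40 mm wide (own y) x 46 mm long (own z), 70 to 130 g. Own -x face: dial (white disc with hands); own +x face: plain back. Origin: middle of the short end it stands on at the start, upright in the stand, axes nearly parallel to the stand's. Dial down means that its own x points up.
- watch_centre (a point): centre of the watch block, axes as watch
- stand: Fixed pale wooden stand, 56 mm (x) x 30 mm (y) x 26 mm high, with a slot across it (14.5 mm wide in x, floor 12 mm above the bench, 14 mm deep) in which the watch stands; the watch overhangs it 5 mm on both sides in y and stands 32 mm proud. Origin: centre of its underside on the bench; z up.
- cushion: Fixed casing cushion: black upright cylinder, 34 mm diameter, 30 mm high, flat top (narrower than the watch, so that fingers pass beside it). Origin: centre of its underside on the bench; z up.
- vice: Fixed grey pump vice; jaws close along its own y. Base plate 100 mm (x) x 215 mm (y -67 to 147) x 12 mm. From -y to +y: fixed jaw, seat (30 mm wide in x, y -33 to 45 mm, top 42 mm above bench), moving jaw, pump housing (y 82 to 140, 62 mm wide, 84 mm high; lever cheeks to 105 mm), lever to +y. Jaws 30 mm wide in x, tops 56 mm above bench. Origin: on the bench under the seat, z up.
- seat (a point): Point on top of the seat, 42 mm above the bench: where the middle of the watch's lower face ends up, the watch touching the fixed jaw, its 46 mm length along the vice's y and its 40 mm width along x (5 mm overhang each side). Axes as vice. The watch may be put down about 4 mm further to the vice's +y; the moving jaw pushes it home.
- fixed_face (a point): middle of the fixed jaw's clamping face, which looks to the vice's +y; axes as vice
- jaw_face (a point): Middle of the moving jaw's clamping face, which looks to the vice's -y; axes as vice. At the start it is 10 to 23 mm clear of a watch that touches the fixed jaw. The jaw sits on a spring (0.7 N/mm) on the ram: the stroke that closes it on the watch ends with about 2 N of clamping, and each further stroke adds 4 N.
- jaw: Moving jaw (origin at bench height, 10 mm to the vice's +y of its face). A hidden ratchet moves it 6 mm to the vice's -y for each full lever stroke (the first 2 to 8 mm; a short stroke may gain nothing) and holds it, within 1 mm, when the lever returns. 3 to 5 full strokes close it on the watch; before the closing stroke about 3 mm of gap are left.
- pump_lever (a joint): Angle of the pump lever, rad: 0 = up at rest (handle 0.45 rad above level), 0.6 = bottom stop, hard and clearly felt. A spring returns it. Pressed at its pad it takes 4 to 9 N.
- lever_pivot (a point): pivot of the lever, 92 mm above the bench; the lever turns about the vice's x axis through it; axes as vice
- lever_pad (a point): Middle of the upper face of the black handle pad (30 mm wide, 50 mm long) at the lever's end, 120 mm from the pivot; about 152 mm above the bench when up and 83 mm when down. Press down here with closed fingers.
- round_watch: bystander: round watch head, 40 mm diameter, 11 mm thick, lying flat between the task's things; origin under its centre
- case_ring: bystander: case ring, 48 mm outside diameter, 14 mm high, lying flat; origin under its centre
- driver: bystander: small screwdriver 120 mm long lying on the bench
- oil_jar: bystander: amber oil jar, 44 mm diameter, 30 mm high; origin under its centre
Things that resemble listed ones, but are neither listed nor needed, are in the scene too. What is shaped like the watch but orange is not meant.

How it is judged:
By the outcome, as a careful person would: the job done as asked, in the order asked, and still so for the second after the job is handed in, with the robot touching nothing.
It also fails if it takes over 70 s, if anything falls off the work surface, if the arm or the gripper's body presses on something with over 40 N, if the wrist force passes 120 N, or if a joint passes its speed limit or range.

## Working session

There is one attempt and no reset: what is moved stays moved. The work goes in short steps, Python scripts to look and compute and a tool call to move; the robot and the scene stay as the last step left them, time stands still between calls to the robot, and variables do not carry over. Pictures are saved under pics/ and viewed, at most 10 in all, crops included, and the job is handed in when it is done.

Besides the shell and the picture viewer there is one more tool, called as name(argument=value, ...), one argument or row to a line, values as JSON. carry_out: Moves the arm, as the interface text tells. Its arguments: {"type":"object","properties":{"dp":{"type":"array"},"delta_rot":{"type":"array"},"fingers":{"type":"array"},"grip_force":{"type":"number"}},"required":["dp","delta_rot","fingers"]}

```bash
mkdir -p pics; cat > h.py <<'E'
import numpy as np, cv2
from scipy.spatial.transform import Rotation as R
from plant import arm, eyes
def Rm(a):
    a=np.array(a,float)
    if a.shape==(3,3): return a
    return R.from_euler('xyz',a).as_matrix() if a.size==3 else R.from_quat(a).as_matrix()
def cam_T(name,s,o=None):
    if name=='wrist':
        o=o or arm.get_obs(); T=np.eye(4);T[:3,:3]=Rm(o['eef_rot']);T[:3,3]=o['eef_pos']
        return T@np.array(s['tool_from_camera'])
    T=np.eye(4);T[:3,:3]=Rm(s['attitude']);T[:3,3]=s['origin'];return T
def rays(name,s,uv):
    uv=np.atleast_2d(uv).astype(float)
    x=(uv[:,0]-s['cx'])/s['fx'];y=(uv[:,1]-s['cy'])/s['fy']
    if name=='wrist':
        r=np.hypot(x,y);k=np.where(r>1e-9,np.tan(r)/np.maximum(r,1e-9),1);x=x*k;y=y*k
    return np.c_[x,y,np.ones(len(x))]
def pts(name,s,uv,T,z=None):
    """world points; by depth map, or by plane world z"""
    uv=np.atleast_2d(uv);d=rays(name,s,uv)
    if z is None:
        i=np.round(uv).astype(int);dep=s['z_map'][i[:,1],i[:,0]]
        return (T[:3,:3]@(d*dep[:,None]).T).T+T[:3,3]
    w=(T[:3,:3]@d.T).T;return T[:3,3]+w*((z-T[2,3])/w[:,2])[:,None]
def save(n,im): cv2.imwrite('pics/'+n,cv2.cvtColor(np.ascontiguousarray(im),cv2.COLOR_RGB2BGR))
E
python3 - <<'E'
from h import *
np.set_printoptions(precision=3,suppress=True)
o=arm.get_obs();print(o)
for c in ['top','side']:
    s=eyes.snapshot(c);save(c+'0.png',s['image']);T=cam_T(c,s);print(c,s['attitude'],T[:3,3],s['fx'])
    for t in ['watch','stand','cushion','vice','seat','fixed_face','jaw_face','lever_pivot','lever_pad','round_watch','case_ring','oil_jar','driver','watch_centre']:
        for q in eyes.pinpoint(t,c)[:3]:
            print(t,np.round(q['uv'],1),round(q['score'],2),pts(c,s,q['uv'],T)[0])
E
```

```text
{'clock': 0.0, 'joint_pos': array([ 1.314,  0.314, -0.048,  1.21 ,  0.   ,  1.571]), 'joint_velocities': array([ 0.001, -0.   ,  0.002,  0.002, -0.   ,  0.001]), 'joint_efforts': array([ -0.   , -53.959,  33.975,   0.019,   0.   ,  -0.   ]), 'eef_pos': array([0.152, 0.58 , 0.238]), 'eef_rot': array([-3.14 , -0.   ,  2.885]), 'ft_force': array([-0.572, -0.026, -0.41 ]), 'wrist_torque': array([0.002, 0.01 , 0.014]), 'gripper_force': 0.0, 'opening': 0.08540915002661821}
top [-2.954  0.024 -1.557] [ 0.423 -0.019  0.94 ] 419.8223150177992
watch [401.1 227.9] 0.68 [ 0.529 -0.305  0.035]
watch [366.7 194.4] 0.61 [ 0.599 -0.231  0.047]
watch [353.1 125.4] 0.56 [ 0.761 -0.209  0.032]
stand [365.2 195.1] 0.67 [ 0.6   -0.23   0.038]
cushion [358.8 264.4] 0.68 [ 0.451 -0.213  0.029]
cushion [230.1 217.9] 0.67 [0.544 0.062 0.058]
vice [248.3 221. ] 0.93 [0.539 0.024 0.044]
vice [129.5 202.4] 0.72 [0.558 0.246 0.157]
seat [249.1 219.8] 0.59 [0.542 0.022 0.043]
fixed_face [255.3 219.5] 0.65 [0.543 0.009 0.046]
jaw_face [231.1 215.4] 0.38 [0.549 0.06  0.06 ]
lever_pivot [189.7 210.1] 0.94 [0.554 0.1
[... 1025 characters left out ...]
t [252.8 216.1] 0.62 [0.556 0.027 0.039]
seat [237.4 219.8] 0.23 [0.532 0.053 0.023]
fixed_face [256.4 221.5] 0.9 [ 0.538 -0.008  0.057]
fixed_face [220.9 175. ] 0.28 [0.546 0.134 0.095]
jaw_face [242.9 208. ] 0.47 [0.553 0.06  0.043]
lever_pad [194.  134.6] 0.63 [0.546 0.244 0.152]
round_watch [293.7 277.5] 0.54 [ 0.526 -0.142  0.01 ]
case_ring [224.6 317.3] 0.68 [ 0.371 -0.129 -0.001]
oil_jar [342.3 231. ] 0.87 [ 0.707 -0.107  0.008]
oil_jar [247.1 234.1] 0.21 [0.53  0.014 0.009]
driver [296.2 211.1] 0.74 [ 0.682  0.017 -0.002]
watch_centre [362.1 280. ] 0.84 [ 0.597 -0.247  0.048]
watch_centre [397.6 241.7] 0.77 [ 0.754 -0.216  0.03 ]
watch_centre [363.1 330.8] 0.73 [ 0.52  -0.315  0.039]
```

```bash
python3 - <<'E'
import cv2,numpy as np
a=cv2.imread('pics/top0.png');b=cv2.imread('pics/side0.png')
cv2.imwrite('pics/topc.png',cv2.resize(a[70:330,90:450],(800,578),interpolation=cv2.INTER_CUBIC))
cv2.imwrite('pics/sidec.png',cv2.resize(b[100:370,160:440],(600,579),interpolation=cv2.INTER_CUBIC))
E
```

```text
(no output)
```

View pics/topc.png

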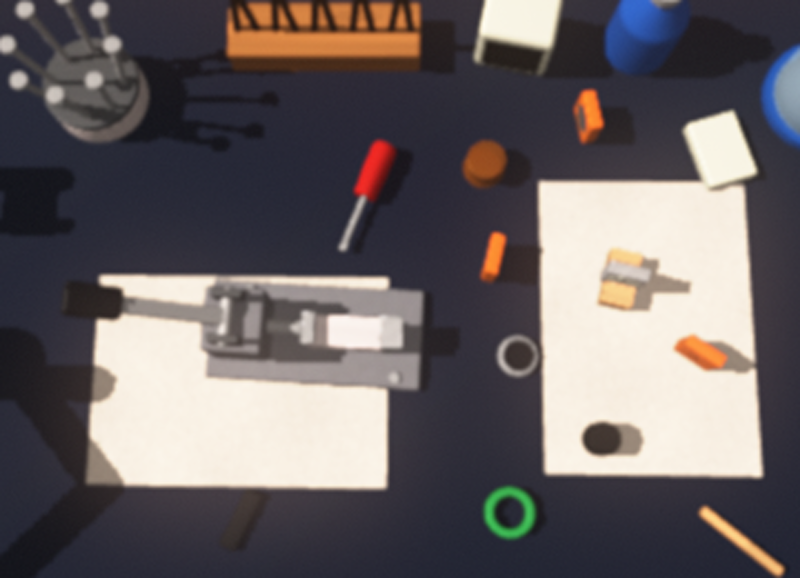

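View pics/sidec.png

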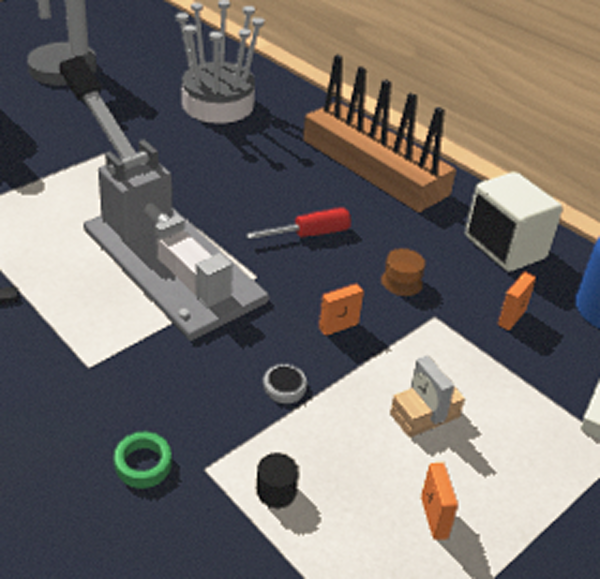

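The watch is the grey block in the wooden stand, at top px (367,194) and side px (356,288), with its dial towards the robot (-x). The look-alikes are the orange blocks at top px (401,228), (353,125) and (312,184), so I rule those out. Next I measure the geometry from depth.

```bash
cat >> h.py <<'E'
def cloud(name,s,T):
    v,u=np.mgrid[0:384,0:512];uv=np.c_[u.ravel(),v.ravel()]
    P=pts(name,s,uv,T);ok=s['z_map'].ravel()>0
    return P[ok],s['image'].reshape(-1,3)[ok].astype(int)
def near(P,c,r): return np.hypot(P[:,0]-c[0],P[:,1]-c[1])<r
def rect(Q):
    (c,wh,a)=cv2.minAreaRect((Q[:,:2]*1000).astype(np.float32));return np.round(c,1),np.round(wh,1),round(a,1)
E
python3 - <<'E'
from h import *
np.set_printoptions(precision=3,suppress=True)
for c in ['top','side']:
    s=eyes.snapshot(c);T=cam_T(c,s);P,C=cloud(c,s,T)
    print(c,'bench z',np.median(P[near(P,(.45,-.1),.04),2]))
    m=near(P,(.6,-.235),.05)
    for lo,hi in [(.02,.031),(.036,.062),(.05,.062)]:
        q=P[m&(P[:,2]>lo)&(P[:,2]<hi)];print('stand/watch',lo,len(q),np.median(q,0),rect(q))
    q=P[near(P,(.445,-.215),.04)&(P[:,2]>.024)];print('cush',len(q),np.median(q,0),rect(q),q[:,2].max())
    v=(abs(P[:,0]-.55)<.08)&(abs(P[:,1]-.06)<.15)
    for n,lo,hi in [('plate',.008,.016),('seat',.038,.046),('jaw',.05,.06),('house',.078,.09)]:
        q=P[v&(P[:,2]>lo)&(P[:,2]<hi)];print(n,len(q),np.median(q,0),rect(q),np.percentile(q,[2,98],axis=0)[:,:2].ravel())
    q=P[near(P,(.55,.24),.06)&(P[:,2]>.12)];print('pad',len(q),np.median(q,0),rect(q))
E
```

```text
top bench z 0.0012289614151893558
stand/watch 0.02 238 [ 0.594 -0.24   0.027] (array([ 603.8, -241.2]), array([38.8, 56.4]), 79.4)
stand/watch 0.036 157 [ 0.602 -0.241  0.058] (array([ 603.6, -241.6]), array([39.4, 13.9]), 76.8)
stand/watch 0.05 124 [ 0.603 -0.242  0.059] (array([ 603.8, -241.6]), array([39.3, 13.4]), 77.5)
cush 204 [ 0.445 -0.218  0.031] (array([ 446. , -217.7]), array([32.4, 32. ]), 47.4) 0.03535689694061306
plate 2429 [0.528 0.045 0.013] (array([546.6,  63.1]), array([214.7, 100.4]), 87.4) [ 0.497 -0.041  0.597  0.161]
seat 404 [0.544 0.03  0.043] (array([541.7,  61.3]), array([ 38.9, 162.3]), 3.5) [ 0.526 -0.001  0.559  0.106]
jaw 350 [0.545 0.064 0.057] (array([545.1,  65. ]), array([179.3,  58.7]), 87.5) [ 0.52  -0.023  0.561  0.12 ]
house 517 [0.546 0.122 0.085] (array([550., 134.]), array([58.4, 62.3]), 86.9) [0.519 0.106 0.579 0.161]
pad 610 [0.553 0.234 0.148] (array([554.3, 224.9]), array([89.3, 30.3]), 87.3)
side bench z -0.0009695017831548025
stand/watch 0.02 263 [ 0.591 -0.243  0.025] (array([ 602.8, -242.6]), array([39.3, 56.9]), 77.5)
stand/watch 0.036 264 [ 0.599 -0.244  0.053] (array([ 602.4, -241.8]), array([40.9, 15. ]), 77.4)
stand/watch 0.05 156 [ 0.601 -0.243  0.056] (array([ 602.9, -241.8]), array([40.9, 14.1]), 74.7)
cush 277 [ 0.444 -0.219  0.029] (array([ 444.7, -218.1]), array([34.3, 31.6]), 82.2) 0.03185912599846974
plate 1469 [0.52  0.028 0.011] (array([545.7,  63.1]), array([217.2, 101.3]), 87.0) [ 0.494 -0.043  0.593  0.159]
seat 366 [0.54  0.04  0.041] (array([545.3,  65.9]), array([183.5,  61.7]), 87.6) [ 0.518 -0.025  0.568  0.144]
jaw 353 [0.542 0.069 0.055] (array([548.6,  69.2]), array([ 58. , 189.9]), 4.1) [ 0.518 -0.024  0.57   0.152]
house 289 [0.543 0.121 0.083] (array([547.4, 132.6]), array([58. , 59.7]), 89.0) [0.518 0.105 0.575 0.158]
pad 345 [0.55  0.23  0.144] (array([552.3, 223.8]), array([84.2, 30. ]), 86.5)
```

carry_out(
  dp=[
    [0.2,-0.2,0.1],
    [0.2,-0.2,0.1],
    [0.2,-0.2,0.1],
    [0.15,-0.25,0],
    [0.15,-0.25,0],
  ],
  delta_rot=[
    [0,0,0],
    [0,0,0],
    [0,0,0],
    [0,0,0],
    [0,0,0],
  ],
  fingers=[1,1,1,1,1],
)

```text
clock: 2.02
eef_pos: [0.2799, 0.4247, 0.2819]
eef_rot: [3.14, 0.001, 2.885]
ft_force: [1.4, 0.2, -0.1]
opening: 0.0852
gripper_force: 0.0
```

carry_out(
  dp=[
    [0.12,-0.25,0],
    [0.12,-0.25,0],
    [0.12,-0.25,0],
    [0.12,-0.25,0],
    [0.12,-0.25,0],
  ],
  delta_rot=[
    [0,0,0],
    [0,0,0],
    [0,0,0],
    [0,0,0],
    [0,0,0],
  ],
  fingers=[1,1,1,1,1],
)

```text
clock: 2.43
eef_pos: [0.369, 0.2362, 0.2813]
eef_rot: [3.141, 0.001, 2.885]
ft_force: [0.7, -0.5, 0.0]
opening: 0.0858
gripper_force: 0.0
```

```bash
python3 -c "
from h import *
o=arm.get_obs();print(o['joint_pos'],o['eef_pos'],o['eef_rot'])"
```

```text
[ 5.69436527e-01 -8.26021127e-03 -3.31284806e-01  1.24691993e+00
 -7.97280217e-05  8.25759822e-01] [0.36899445 0.23619004 0.28125751] [3.14102058e+00 6.36124765e-04 2.88526914e+00]
```

carry_out(
  dp=[
    [0.12,-0.25,0],
    [0.12,-0.25,0],
    [0.12,-0.25,0],
    [0.12,-0.25,0],
    [0.12,-0.25,0],
  ],
  delta_rot=[
    [0,0,0],
    [0,0,0],
    [0,0,0],
    [0,0,0],
    [0,0,0],
  ],
  fingers=[1,1,1,1,1],
)

```text
clock: 2.85
eef_pos: [0.4591, 0.0485, 0.2813]
eef_rot: [3.141, 0.001, 2.885]
ft_force: [0.9, 0.6, -0.4]
opening: 0.0853
gripper_force: 0.0
```

carry_out(
  dp=[
    [0.12,-0.25,0],
    [0.12,-0.25,0],
    [0.12,-0.25,0],
    [0.12,-0.25,0],
    [0.12,-0.25,0],
  ],
  delta_rot=[
    [0,0,0],
    [0,0,0],
    [0,0,0],
    [0,0,0],
    [0,0,0.01],
  ],
  fingers=[1,1,1,1,1],
)

```text
clock: 3.27
eef_pos: [0.5491, -0.1392, 0.2811]
eef_rot: [3.141, 0.0, 2.916]
ft_force: [1.6, -0.1, 1.0]
opening: 0.0853
gripper_force: 0.0
```

carry_out(
  dp=[
    [0.12,-0.25,0],
    [0.12,-0.25,0],
    [0.05,-0.12,0],
    [0,0,0],
  ],
  delta_rot=[
    [0,0,0],
    [0,0,0],
    [0,0,0],
    [0,0,0],
  ],
  fingers=[1,1,1,1],
)

```text
clock: 3.6
eef_pos: [0.5931, -0.2343, 0.2797]
eef_rot: [-3.14, -0.0, 2.912]
ft_force: [-0.9, 1.2, -1.0]
opening: 0.0855
gripper_force: 0.0
```

```bash
python3 -c "
from h import *
o=arm.get_obs();print(o['joint_pos'],o['eef_pos'],o['eef_rot'])"
```

```text
[-3.75556318e-01  3.76327234e-01  1.31921443e-01  1.32629377e+00
 -1.20423394e-03 -1.45887584e-01] [ 0.59310511 -0.23426108  0.27970689] [-3.14038715e+00 -7.93256856e-05  2.91192381e+00]
```

carry_out(
  dp=[
    [0,0,-0.1],
    [0,0,-0.1],
    [0,0,-0.1],
    [0,0,-0.1],
    [0,0,-0.1],
  ],
  delta_rot=[
    [0.0085,0.038,0],
    [0.0085,0.038,0],
    [0.0085,0.038,0],
    [0.0085,0.038,0],
    [0.0085,0.038,0],
  ],
  fingers=[1,1,1,1,1],
)

```text
clock: 4.02
eef_pos: [0.5925, -0.2293, 0.2084]
eef_rot: [-3.138, -0.594, 2.916]
ft_force: [0.9, -0.4, -0.2]
opening: 0.0851
gripper_force: 0.0
```

carry_out(
  dp=[
    [0,0,0],
    [0,0,0],
  ],
  delta_rot=[
    [0.0085,0.038,0],
    [0,0,0],
  ],
  fingers=[1,1],
)

```text
clock: 4.18
eef_pos: [0.5798, -0.2247, 0.185]
eef_rot: [-3.136, -0.707, 2.916]
ft_force: [-0.6, 0.3, -4.5]
opening: 0.0856
gripper_force: 0.0
```

```bash
cat > fit.py <<'E'
from h import *
from scipy.optimize import least_squares
D=[([1.314,.314,-.0475,1.21],[.152,.58,.238]),([.5694,-.00826,-.3313,1.2469],[.369,.2362,.2813]),([-.3756,.3763,.1319,1.3263],[.5931,-.2343,.2797])]
o=arm.get_obs();J=o['joint_pos'];D.append((J[:4],o['eef_pos']));np.set_printoptions(precision=3,suppress=True)
print(J,o['eef_pos'],'toolz',Rm(o['eef_rot'])[:,2],'tooly',Rm(o['eef_rot'])[:,1])
# linear: r,z
A=[];b=[]
for j,p in D:
    r=p[0]*np.cos(j[0])+p[1]*np.sin(j[0]);q=j[1]-j[2];t=q+j[3]
    c,s=np.cos,np.sin
    A.append([s(j[1]),c(j[1]),s(q),c(q),c(t),0]);b.append(r)
    A.append([c(j[1]),-s(j[1]),c(q),-s(q),-s(t),1]);b.append(p[2])
x,res,rk,sv=np.linalg.lstsq(np.array(A),np.array(b),rcond=None);print(x,rk,np.array(A)@x-b,sv)
E
python3 fit.py
```

```text
[-0.331  1.118  0.993  2.15  -0.074 -0.081] [ 0.58  -0.225  0.185] toolz [-0.634  0.14  -0.76 ] tooly [ 0.22   0.976 -0.004]
[ 0.521 -0.     0.072  0.442  0.455  0.288] 6 [-0.     0.001  0.    -0.     0.    -0.    -0.    -0.   ] [3.908 2.754 0.797 0.684 0.176 0.052]
```

```bash
cat > ik.py <<'E'
from fit import x,np,least_squares
def fk(j2,j3,t):
    q=j2-j3;c,s=np.cos,np.sin
    return np.array([x[0]*s(j2)+x[1]*c(j2)+x[2]*s(q)+x[3]*c(q)+x[4]*c(t), x[0]*c(j2)-x[1]*s(j2)+x[2]*c(q)-x[3]*s(q)-x[4]*s(t)+x[5]])
def ik(r,z,tilt):
    """tilt + = tool points back to the robot"""
    t=np.pi/2+tilt;best=None
    for g in [(.4,.1),(1.2,1.),(0,-.5),(0,.5),(1,0)]:
        f=least_squares(lambda v:fk(v[0],v[1],t)-[r,z],g)
        if f.cost<1e-8:
            j=[f.x[0],f.x[1],t-f.x[0]+f.x[1]]
            if j[1]>-1.5 and (best is None or abs(j[0])<abs(best[0])): best=j
    if best is None: return None,False
    ok=-.69<best[0]<1.73 and -1.03<best[1]<1.25 and -2.08<best[2]<2.16
    return np.round(best,2),ok
if __name__=='__main__':
    for nm,r,z in [('stand grasp',.645,.040),('above',.645,.12),('cushion',.496,.037),('cush above',.496,.08)]:
        for d in ([0,10,20,25,30,35,40,45] if 's' in nm[:1] or nm=='above' else [-20,-30,-40,-50,-60,-65,-70,-75,-80,-90]):
            a=np.radians(d); R=r+.011*np.sin(-a); Z=z-.011*np.cos(a)
            print(nm,d,*ik(R,Z,a))
E
python3 ik.py
```

```text
[-0.331  1.118  0.993  2.15  -0.074 -0.081] [ 0.58  -0.225  0.185] toolz [-0.634  0.14  -0.76 ] tooly [ 0.22   0.976 -0.004]
[ 0.521 -0.     0.072  0.442  0.455  0.288] 6 [-0.     0.001  0.    -0.     0.    -0.    -0.    -0.   ] [3.908 2.754 0.797 0.684 0.176 0.052]
stand grasp 0 [ 0.55 -0.2   0.82] True
stand grasp 10 [0.68 0.02 1.09] True
stand grasp 20 [0.84 0.26 1.35] True
stand grasp 25 [0.92 0.39 1.48] True
stand grasp 30 [1.01 0.53 1.62] True
stand grasp 35 [1.11 0.69 1.76] True
stand grasp 40 [1.23 0.88 1.92] True
stand grasp 45 [1.39 1.16 2.13] True
above 0 [ 0.47 -0.12  0.98] True
above 10 [0.62 0.1  1.23] True
above 20 [0.78 0.34 1.48] True
above 25 [0.87 0.47 1.61] True
above 30 [0.96 0.62 1.75] True
above 35 [1.06 0.78 1.89] True
above 40 [1.19 0.98 2.06] True
above 45 None False
cushion -20 [ 0.12 -0.93  0.16] True
cushion -30 [ 0.08 -1.11 -0.15] False
cushion -40 [ 0.14 -1.28 -0.54] False
cushion -50 [ 0.39 -1.44 -1.13] False
cushion -60 None False
cushion -65 None False
cushion -70 None False
cushion -75 [ 1.74 -1.46 -2.94] False
cushion -80 [ 1.82 -1.38 -3.03] False
cushion -90 [ 1.9  -1.22 -3.12] False
cush above -20 [ 0.04 -0.89  0.3 ] True
cush above -30 [-0.03 -1.06  0.01] False
cush above -40 [-0.03 -1.23 -0.33] False
cush above -50 [ 0.12 -1.4  -0.83] False
cush above -60 None False
cush above -65 None False
cush above -70 None False
cush above -75 None False
cush above -80 [ 1.8  -1.48 -3.1 ] False
cush above -90 [ 1.87 -1.31 -3.19] False
```

```bash
cat > ik6.py <<'E'
from h import *
from scipy.optimize import least_squares
X=np.array([.521,0,.072,.442,.288]);D4,L5=.125,.330
Cm=np.array([[0,0,1],[0,1,0],[-1,0,0]],float)
lo=np.array([-2.67,-.69,-1.03,-2.08,-1.42,-3.14]);hi=np.array([2.67,1.73,1.25,2.16,1.45,3.14])
def fk6(j):
    s,c=np.sin,np.cos;q=j[1]-j[2];t=q+j[3]
    w=np.array([X[0]*s(j[1])+X[2]*s(q)+X[3]*c(q)+D4*c(t),0,X[0]*c(j[1])+X[2]*c(q)-X[3]*s(q)-D4*s(t)+X[4]])
    A=R.from_euler('z',j[0])*R.from_euler('y',t)
    B=A*R.from_euler('z',j[4])
    p=R.from_euler('z',j[0]).apply(w)+B.apply([L5,0,0])
    return p,(B*R.from_euler('x',j[5])).as_matrix()@Cm
def ik6(p,Rt,seeds):
    best=None
    def f(j):
        a,b=fk6(j);return np.r_[(a-p)*5,R.from_matrix(b@Rt.T).as_rotvec()]
    for g in seeds:
        r=least_squares(f,np.clip(g,lo+.01,hi-.01),bounds=(lo,hi))
        if best is None or r.cost<best.cost: best=r
        if best.cost<1e-7: break
    return best.x,best.cost
def tool_R(zdir,ydir):
    z=np.array(zdir,float);z/=np.linalg.norm(z);y=np.array(ydir,float);y-=z*(y@z);y/=np.linalg.norm(y);return np.c_[np.cross(y,z),y,z]
E
cat > s.py <<'E'
from ik6 import *
np.set_printoptions(precision=2,suppress=True)
o=arm.get_obs();a,b=fk6(o['joint_pos']);print(a-o['eef_pos'],R.from_matrix(b@Rm(o['eef_rot']).T).magnitude())
rng=np.random.default_rng(0)
C=np.array([.4455,-.218,.037])
for tilt in (50,55,60):
  for az in range(-180,180,30):
    a,e=np.radians(az),np.radians(tilt)
    z=np.array([np.sin(e)*np.cos(a),np.sin(e)*np.sin(a),-np.cos(e)])
    out=[]
    for sg in (1,-1):
      y=sg*np.array([-np.sin(a),np.cos(a),0])
      seeds=[np.r_[rng.uniform(-1.5,.8),rng.uniform(0,1.2),rng.uniform(-1,1),rng.uniform(-1,2),rng.uniform(-1.3,1.3),rng.uniform(-3,3)] for _ in range(12)]
      ok=[]
      for h in (0.,.06):
        j,c=ik6(C+[0,0,h]+.011*z,tool_R(z,y),seeds);ok.append(c<1e-6)
        if h==0: j0=j
      out.append((ok,j0 if all(ok) else ''))
    if any(all(q[0]) for q in out): print(tilt,az,out)
E
python3 s.py
```

```text
[ 0. -0.  0.] 6.070472974305769e-16
50 -180 [([np.True_, np.True_], array([-0.31,  1.01,  0.28,  1.69, -0.23,  2.94])), ([np.True_, np.True_], array([-0.31,  1.01,  0.28,  1.69, -0.23, -0.2 ]))]
50 -150 [([np.True_, np.True_], array([-0.14,  0.89,  0.04,  1.47, -0.49,  2.67])), ([np.True_, np.True_], array([-0.14,  0.89,  0.04,  1.47, -0.49, -0.47]))]
50 -120 [([np.True_, np.True_], array([-0.01,  0.7 , -0.31,  1.09, -0.73,  2.29])), ([np.True_, np.True_], array([-0.01,  0.7 , -0.31,  1.09, -0.73, -0.85]))]
50 -90 [([np.True_, np.True_], array([ 0.06,  0.46, -0.75,  0.43, -0.87,  1.66])), ([np.True_, np.True_], array([ 0.06,  0.46, -0.75,  0.43, -0.87, -1.48]))]
50 30 [([np.True_, np.True_], array([-0.97,  0.4 , -0.87,  0.2 ,  0.87, -1.45])), ([np.True_, np.True_], array([-0.97,  0.4 , -0.87,  0.2 ,  0.87,  1.69]))]
50 60 [([np.True_, np.True_], array([-0.93,  0.64, -0.42,  0.95,  0.78, -2.16])), ([np.True_, np.True_], array([-0.93,  0.64, -0.42,  0.95,  0.78,  0.99]))]
50 90 [([np.True_, np.True_], array([-0.8 ,  0.84, -0.05,  1.39,  0.56, -2.59])), ([np.True_, np.True_], array([-0.
[... 2501 characters left out ...]
.True_, np.True_], array([-1.05,  0.51, -0.86,  0.19,  1.05,  1.57]))]
60 60 [([np.True_, np.True_], array([-0.98,  0.78, -0.33,  1.11,  0.89, -2.35])), ([np.True_, np.True_], array([-0.98,  0.78, -0.33,  1.11,  0.89,  0.8 ]))]
60 90 [([np.True_, np.True_], array([-0.84,  0.99,  0.08,  1.58,  0.62, -2.72])), ([np.True_, np.True_], array([-0.84,  0.99,  0.08,  1.58,  0.62,  0.42]))]
60 120 [([np.True_, np.True_], array([-0.66,  1.14,  0.4 ,  1.85,  0.33, -2.94])), ([np.True_, np.True_], array([-0.66,  1.14,  0.4 ,  1.85,  0.33,  0.2 ]))]
60 150 [([np.True_, np.True_], array([-0.48,  1.21,  0.55,  1.96,  0.04, -3.12])), ([np.True_, np.True_], array([-0.48,  1.21,  0.55,  1.96,  0.04,  0.02]))]
```

carry_out(
  dp=[
    [0.138,-0.057,-0.2],
    [0.138,-0.057,-0.2],
    [0.138,-0.057,-0.2],
    [0,0,0],
  ],
  delta_rot=[
    [-0.0067,-0.03,0],
    [0,0,0],
    [0,0,0],
    [0,0,0],
  ],
  fingers=[1,1,1,1],
)

```text
clock: 4.52
eef_pos: [0.6362, -0.249, 0.1017]
eef_rot: [-3.138, -0.614, 2.917]
ft_force: [-1.0, 0.1, -5.9]
opening: 0.0854
gripper_force: 0.0
```

```bash
cat > look.py <<'E'
from ik6 import *
np.set_printoptions(precision=4,suppress=True)
def state():
    o=arm.get_obs();M=Rm(o['eef_rot']);print('t',round(o['clock'],2),'p',o['eef_pos'],'z',M[:,2],'y',M[:,1],'j',o['joint_pos'],'F',o['ft_force']);return o
E
python3 - <<'E'
from look import *
o=state();s=eyes.snapshot('wrist');T=cam_T('wrist',s,o)
save('w1.png',cv2.resize(s['image'],(768,576)))
P,C=cloud('wrist',s,T)
m=near(P,(.603,-.242),.05)
for lo,hi in [(.02,.031),(.036,.054),(.05,.065)]:
    q=P[m&(P[:,2]>lo)&(P[:,2]<hi)]
    if len(q)>9: print(lo,len(q),np.median(q,0),rect(q))
E
```

```text
t 4.52 p [ 0.6362 -0.249   0.1017] z [-0.562   0.1252 -0.8176] y [ 0.2212  0.9752 -0.0028] j [-0.3402  1.268   1.1772  2.09   -0.0696 -0.0943] F [-0.9617  0.1287 -5.8885]
0.02 1698 [ 0.6134 -0.242   0.0263] (array([ 603.2, -240.8]), array([37.7, 56.3]), 74.9)
0.036 212 [ 0.6095 -0.2429  0.0458] (array([ 609.1, -242.3]), array([38.,  2.]), 76.6)
0.05 1092 [ 0.6038 -0.2413  0.058 ] (array([ 603.5, -241.5]), array([39.4, 13.3]), 76.8)
```

View pics/w1.png

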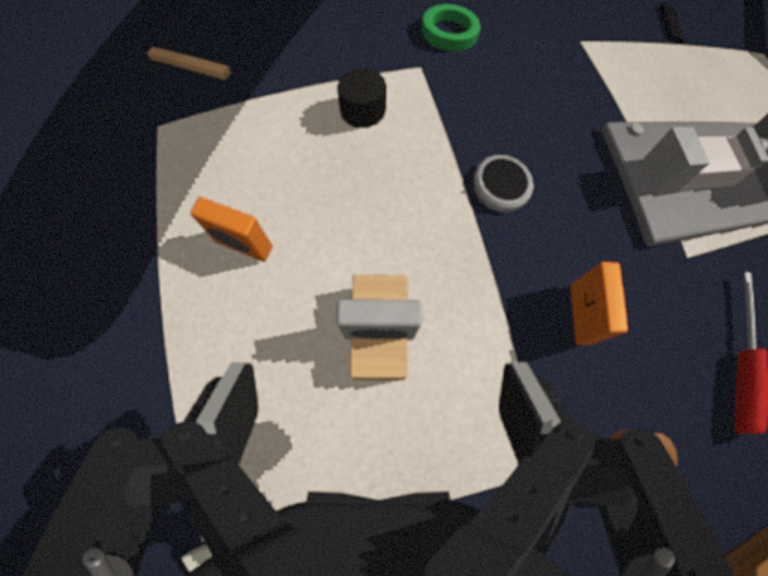

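Wrist view: the grey watch stands between the fingers at px (380,320). The orange blocks at (232,230) and (600,305) are clear of them. I move in and grip.

carry_out(
  dp=[
    [-0.087,0.019,-0.159],
    [-0.087,0.019,-0.159],
    [-0.087,0.019,-0.159],
    [0,0,0],
    [0,0,0],
  ],
  delta_rot=[
    [0,0,0],
    [0,0,0],
    [0,0,0],
    [0,0,0],
    [0,0,0],
  ],
  fingers=[1,1,1,1,1],
  grip_force=40,
)

```text
clock: 4.98
eef_pos: [0.6011, -0.2417, 0.0523]
eef_rot: [-3.136, -0.598, 2.915]
ft_force: [0.4, 0.3, 1.2]
opening: 0.0852
gripper_force: 0.0
```

carry_out(
  dp=[
    [0,0,0],
    [0,0,0],
    [0,0,0],
    [0,0,0],
    [0,0,0],
  ],
  delta_rot=[
    [0,0,0],
    [0,0,0],
    [0,0,0],
    [0,0,0],
    [0,0,0],
  ],
  fingers=[-1,-1,-1,-1,-1],
  grip_force=40,
)

```text
clock: 5.4
eef_pos: [0.6038, -0.2428, 0.0505]
eef_rot: [-3.135, -0.594, 2.915]
ft_force: [2.7, 0.0, 5.6]
opening: 0.0388
gripper_force: 40.5
```

carry_out(
  dp=[
    [0,0,0],
    [0,0,0],
    [0,0,0],
    [0,0,0],
    [0,0,0],
  ],
  delta_rot=[
    [0,0,0],
    [0,0,0],
    [0,0,0],
    [0,0,0],
    [0,0,0],
  ],
  fingers=[-1,-1,-1,-1,-1],
)

```text
clock: 5.82
eef_pos: [0.6038, -0.2428, 0.0505]
eef_rot: [-3.135, -0.594, 2.915]
ft_force: [2.7, -0.4, 5.8]
opening: 0.0388
gripper_force: 40.5
```

```bash
python3 -c "
from look import *
state()"
```

```text
t 5.82 p [ 0.6038 -0.2428  0.0505] z [-0.5471  0.1198 -0.8285] y [ 0.2213  0.9752 -0.0052] j [-0.3462  1.1034  0.73    1.7879 -0.073  -0.0992] F [ 2.6961 -0.3962  5.7851]
```

The joint-speed limit left the grip shallow (z 0.0505 against 0.030). I open, go deeper and grip again.

carry_out(
  dp=[
    [0,0,0],
    [0,0,0],
    [0,0,0],
    [0,0,0],
    [0,0,0],
  ],
  delta_rot=[
    [0,0,0],
    [0,0,0],
    [0,0,0],
    [0,0,0],
    [0,0,0],
  ],
  fingers=[0.4,0.4,0.4,0.4,0.4],
)

```text
clock: 6.23
eef_pos: [0.6021, -0.2424, 0.0485]
eef_rot: [-3.136, -0.598, 2.915]
ft_force: [1.1, 0.1, -0.4]
opening: 0.0598
gripper_force: 0.0
```

carry_out(
  dp=[
    [-0.012,0.004,-0.034],
    [-0.012,0.004,-0.034],
    [-0.012,0.004,-0.034],
    [-0.012,0.004,-0.034],
    [0,0,0],
  ],
  delta_rot=[
    [0,0,0],
    [0,0,0],
    [0,0,0],
    [0,0,0],
    [0,0,0],
  ],
  fingers=[0.4,0.4,0.4,0.4,0.4],
)

```text
clock: 6.65
eef_pos: [0.5939, -0.2396, 0.027]
eef_rot: [-3.136, -0.6, 2.915]
ft_force: [-0.3, 1.2, 0.4]
opening: 0.0598
gripper_force: 0.0
```

```bash
python3 - <<'E'
from look import *
o=state()
for c in ['side']:
    s=eyes.snapshot(c);T=cam_T(c,s);P,C=cloud(c,s,T)
    m=near(P,(.603,-.242),.04)&(P[:,2]<.065)&(P[:,2]>.036)
    m&=(C.min(1)>70)&(C.max(1)-C.min(1)<40)
    q=P[m];print(len(q),np.median(q,0),rect(q))
    save('s1.png',cv2.resize(s['image'][200:370,280:450],(680,600)[:2]) if 0 else cv2.resize(s['image'][210:360,280:440],(640,600)))
E
```

```text
t 6.65 p [ 0.5939 -0.2396  0.027 ] z [-0.5516  0.1215 -0.8252] y [ 0.2215  0.9752 -0.0044] j [-0.3466  1.0971  0.6597  1.7297 -0.0731 -0.0994] F [-0.3144  1.2309  0.3888]
401 [ 0.5979 -0.2465  0.0513] (array([ 609.8, -242.7]), array([76.7, 42.9]), 75.4)
```

View pics/s1.png

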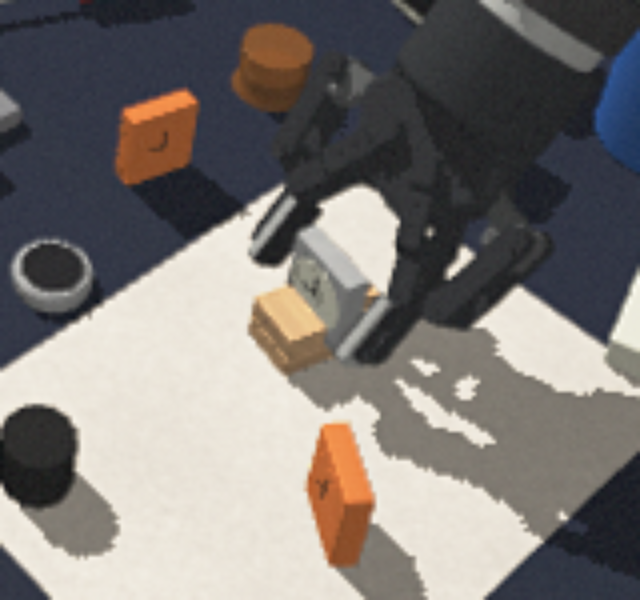

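The watch is upright in the stand at px (330,285) with its dial towards the cushion side, and the fingers straddle it. I close and lift.

carry_out(
  dp=[
    [0,0,0],
    [0,0,0],
    [0,0,0],
    [0,0,0],
    [0,0,0],
  ],
  delta_rot=[
    [0,0,0],
    [0,0,0],
    [0,0,0],
    [0,0,0],
    [0,0,0],
  ],
  fingers=[-1,-1,-1,-1,-1],
  grip_force=50,
)

```text
clock: 7.12
eef_pos: [0.5953, -0.2401, 0.0288]
eef_rot: [-3.136, -0.597, 2.915]
ft_force: [0.5, -0.1, 1.5]
opening: 0.0395
gripper_force: 50.2
```

carry_out(
  dp=[
    [0,0,0.03],
    [0,0,0.06],
    [0,0,0.06],
    [0,0,0.06],
    [0,0,0],
  ],
  delta_rot=[
    [0,0,0],
    [0,0,0],
    [0,0,0],
    [0,0,0],
    [0,0,0],
  ],
  fingers=[-1,-1,-1,-1,-1],
)

```text
clock: 7.53
eef_pos: [0.5958, -0.2404, 0.0629]
eef_rot: [-3.135, -0.595, 2.915]
ft_force: [0.3, 0.2, -0.2]
opening: 0.039
gripper_force: 50.2
```

carry_out(
  dp=[
    [0,0,0.1],
    [0,0,0.1],
    [0,0,0.1],
    [0,0,0.1],
    [0,0,0],
  ],
  delta_rot=[
    [-0.007,-0.03,0],
    [-0.007,-0.03,0],
    [-0.007,-0.03,0],
    [-0.007,-0.03,0],
    [0,0,0],
  ],
  fingers=[-1,-1,-1,-1,-1],
)

```text
clock: 7.95
eef_pos: [0.5925, -0.2396, 0.1249]
eef_rot: [-3.134, -0.204, 2.914]
ft_force: [-0.1, 0.5, -0.0]
opening: 0.0393
gripper_force: 50.5
```

```bash
python3 -c "
from look import *
state()"
```

```text
t 7.95 p [ 0.5925 -0.2396  0.1249] z [-0.199   0.0383 -0.9793] y [ 0.2242  0.9745 -0.0075] j [-0.3663  0.6221  0.1427  1.2923 -0.0356 -0.1358] F [-0.0626  0.4896 -0.0203]
```

```bash
cat > plan1.py <<'E'
from look import *
Rg=Rm([-3.136,-.597,2.915]);pg=np.array([.5953,-.2401,.0288])
psi=np.radians(-13.0);Rw=R.from_euler('z',psi).as_matrix();Wc=np.array([.6035,-.2415,.035])
RwT=Rg.T@Rw;cT=Rg.T@(Wc-pg)
def place(az,h):
    Rn=R.from_euler('z',np.radians(az)).as_matrix()@R.from_euler('y',-np.pi/2).as_matrix()
    Rt=Rn@RwT.T;return Rt,np.array([.4455,-.218,.0365+h])-Rt@cT
if __name__=='__main__':
  o=state();R0=Rm(o['eef_rot']);p0=o['eef_pos']
  for az in (30,40,50,60,-90,-120):
    Rt,p=place(az,.09)
    rv=R.from_matrix(Rt@R0.T).as_rotvec();ang=np.degrees(np.linalg.norm(rv))
    j=o['joint_pos'];js=[];ok=True
    N=15
    for i in range(1,N+1):
        j,c=ik6(p0+(p-p0)*i/N+[0,0,.05*np.sin(np.pi*i/N)],R.from_rotvec(rv*i/N).as_matrix()@R0,[j]);ok&=c<1e-5;js.append(j)
    d=np.abs(np.diff(js,axis=0)).max(0)
    j2,c2=ik6(place(az,0)[1],Rt,[j])
    print(az,'ang',ang,'rv share',rv/np.pi,'p',p,'dp share',(p-p0)/.15,ok,'j',j,'maxstep',d,'down',c2<1e-5,j2)
E
python3 plan1.py
```

```text
t 7.95 p [ 0.5925 -0.2396  0.1249] z [-0.199   0.0383 -0.9793] y [ 0.2242  0.9745 -0.0075] j [-0.3663  0.6221  0.1427  1.2923 -0.0356 -0.1358] F [-0.0626  0.4896 -0.0203]
30 ang 78.67449351708913 rv share [ 0.057  -0.3787  0.2107] p [ 0.4511 -0.2153  0.1182] dp share [-0.9429  0.162  -0.0449] True j [-1.0226  0.2718 -0.8284  0.4242  0.9731 -1.5188] maxstep [0.0591 0.0814 0.1001 0.0866 0.0898 0.1526] down True [-1.0226  0.4677 -0.8763  0.1804  0.9731 -1.5188]
40 ang 83.87801166944335 rv share [ 0.0908 -0.3764  0.2592] p [ 0.4506 -0.2144  0.1182] dp share [-0.9466  0.1682 -0.0449] True j [-1.0167  0.3845 -0.6554  0.7293  0.9601 -1.8156] maxstep [0.0558 0.0782 0.0958 0.0814 0.0846 0.1821] down True [-1.0167  0.5497 -0.6967  0.5228  0.9601 -1.8156]
50 ang 89.75386686794687 rv share [ 0.1249 -0.3721  0.3075] p [ 0.4499 -0.2136  0.1182] dp share [-0.9513  0.1737 -0.0449] True j [-0.996   0.492  -0.4924  0.9857  0.9145 -2.0643] maxstep [0.0527 0.0808 0.0907 0.0756 0.0802 0.1932] down True [-0.996   0.6376 -0.5276  0.8048  0.9145 -2.0643]
60 ang 96.17450649009996 rv share [ 0.1594 -0.3655  0.3556] p [ 0.449  -0.2129  0.1182] dp share [-0.9568  0.1783 -0.0449] True j [-0.9644  0.5887 -0.3412  1.1947  0.8487 -2.2642] maxstep [0.05   0.0797 0.085  0.0803 0.0767 0.192 ] down True [-0.9644  0.7211 -0.3715  1.032   0.8487 -2.2642]
-90 ang 98.71935401991166 rv share [-0.3139 -0.2502 -0.3737] p [ 0.445  -0.2242  0.1182] dp share [-0.9835  0.1027 -0.0449] True j [ 0.1086  0.3682 -0.6802  0.6904 -0.9641  1.7702] maxstep [0.0432 0.0787 0.0981 0.0834 0.0808 0.1964] down True [ 0.1086  0.5371 -0.7224  0.4793 -0.9641  1.7702]
-120 ang 120.62165340818153 rv share [-0.3927 -0.1713 -0.5153] p [ 0.442  -0.2231  0.1182] dp share [-1.0037  0.1099 -0.0449] True j [ 0.0212  0.6627 -0.221   1.344  -0.7815  2.3973] maxstep [0.0367 0.0692 0.0807 0.0699 0.0706 0.2004] down True [ 0.0212  0.7867 -0.248   1.193  -0.7815  2.3973]
```

carry_out(
  dp=[
    [-0.0473,0.0084,0.06],
    [-0.0473,0.0084,0.06],
    [-0.0473,0.0084,0.06],
    [-0.0473,0.0084,0.06],
    [-0.0473,0.0084,0.04],
  ],
  delta_rot=[
    [0.00454,-0.01882,0.01296],
    [0.00454,-0.01882,0.01296],
    [0.00454,-0.01882,0.01296],
    [0.00454,-0.01882,0.01296],
    [0.00454,-0.01882,0.01296],
  ],
  fingers=[-1,-1,-1,-1,-1],
)

```text
clock: 8.37
eef_pos: [0.5598, -0.2337, 0.1629]
eef_rot: [3.042, 0.076, 3.13]
ft_force: [0.1, -0.8, -0.9]
opening: 0.0389
gripper_force: 50.5
```

carry_out(
  dp=[
    [-0.0473,0.0084,0],
    [-0.0473,0.0084,0],
    [-0.0473,0.0084,0],
    [-0.0473,0.0084,0],
    [-0.0473,0.0084,0],
  ],
  delta_rot=[
    [0.00454,-0.01882,0.01296],
    [0.00454,-0.01882,0.01296],
    [0.00454,-0.01882,0.01296],
    [0.00454,-0.01882,0.01296],
    [0.00454,-0.01882,0.01296],
  ],
  fingers=[-1,-1,-1,-1,-1],
)

```text
clock: 8.78
eef_pos: [0.5239, -0.2275, 0.1622]
eef_rot: [2.994, 0.375, -2.96]
ft_force: [-0.3, 0.3, -1.2]
opening: 0.0392
gripper_force: 50.5
```

carry_out(
  dp=[
    [-0.0473,0.0084,0],
    [-0.0473,0.0084,0],
    [-0.0473,0.0084,0],
    [-0.0473,0.0084,0],
    [-0.0473,0.0084,0],
  ],
  delta_rot=[
    [0.00454,-0.01882,0.01296],
    [0.00454,-0.01882,0.01296],
    [0.00454,-0.01882,0.01296],
    [0.00454,-0.01882,0.01296],
    [0.00454,-0.01882,0.01296],
  ],
  fingers=[-1,-1,-1,-1,-1],
)

```text
clock: 9.2
eef_pos: [0.4884, -0.2215, 0.1621]
eef_rot: [3.012, 0.679, -2.746]
ft_force: [-0.4, 0.5, -1.5]
opening: 0.0394
gripper_force: 50.5
```

carry_out(
  dp=[
    [-0.0473,0.0084,0],
    [-0.0473,0.0084,0],
    [-0.0473,0.0084,0],
    [-0.0473,0.0084,0],
    [-0.0473,0.0084,0],
  ],
  delta_rot=[
    [0.00454,-0.01882,0.01296],
    [0.00454,-0.01882,0.01296],
    [0.00454,-0.01882,0.01296],
    [0.00454,-0.01882,0.01296],
    [0.00454,-0.01882,0.01296],
  ],
  fingers=[-1,-1,-1,-1,-1],
)

```text
clock: 9.62
eef_pos: [0.453, -0.2156, 0.1621]
eef_rot: [-3.134, 0.969, -2.439]
ft_force: [-0.3, 0.4, -1.9]
opening: 0.0393
gripper_force: 50.5
```

carry_out(
  dp=[
    [0,0,0],
    [0,0,0],
  ],
  delta_rot=[
    [0,0,0],
    [0,0,0],
  ],
  fingers=[-1,-1],
)

```text
clock: 9.78
eef_pos: [0.4531, -0.2159, 0.1609]
eef_rot: [3.14, 0.965, -2.451]
ft_force: [0.4, -0.4, -1.2]
opening: 0.0397
gripper_force: 50.5
```

```bash
cat > meas.py <<'E'
from plan1 import *
def go(Rt,p,o):
    rv=R.from_matrix(Rt@Rm(o['eef_rot']).T).as_rotvec();print('need dp share',(p-o['eef_pos'])/.15,'mm',(p-o['eef_pos'])*1000,'rot share',rv/np.pi)
o=state();Rt,p=place(40,.03);go(Rt,p,o)
print('watch axes now x',(Rm(o['eef_rot'])@RwT)[:,0],'c',Rm(o['eef_rot'])@cT+o['eef_pos'])
c='side';s=eyes.snapshot(c);save('s2.png',cv2.resize(s['image'][180:380,190:440],(750,600)))
E
python3 meas.py
```

```text
t 9.78 p [ 0.4531 -0.2159  0.1609] z [ 0.6328  0.5251 -0.569 ] y [-0.6382  0.7699  0.0008] j [-0.9976  0.3016 -0.6218  0.8179  0.9552 -1.7778] F [ 0.3874 -0.4252 -1.239 ]
need dp share [-0.017   0.01   -0.6849] mm [  -2.5505    1.5039 -102.733 ] rot share [ 0.0007 -0.0029  0.0004]
watch axes now x [0.0091 0.0021 1.    ] c [ 0.4481 -0.2195  0.1693]
```

View pics/s2.png

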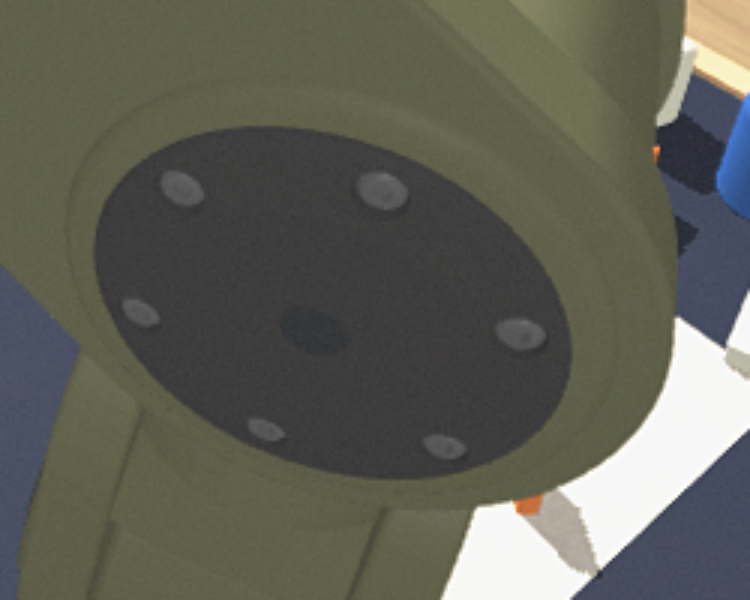

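The arm blocks the side camera, so the wrist and top depth must serve. I descend to 30 mm above the cushion and measure the held watch and the cushion.

carry_out(
  dp=[
    [-0.004,0.002,-0.17],
    [-0.004,0.002,-0.17],
    [-0.004,0.002,-0.17],
    [-0.005,0.004,-0.17],
    [0,0,0],
  ],
  delta_rot=[
    [0,-0.003,0],
    [0,0,0],
    [0,0,0],
    [0,0,0],
    [0,0,0],
  ],
  fingers=[-1,-1,-1,-1,-1],
)

```text
clock: 10.25
eef_pos: [0.4498, -0.2115, 0.0569]
eef_rot: [-3.133, 0.972, -2.439]
ft_force: [-0.8, 1.1, -0.4]
opening: 0.0393
gripper_force: 50.5
```

```bash
cat > meas2.py <<'E'
from plan1 import *
from meas import go
E
sed -i '/^o=state/,$d' meas.py
python3 - <<'E'
from meas import *
o=state();Rt,p=place(40,0);go(Rt,p,o)
print('c',Rm(o['eef_rot'])@cT+o['eef_pos'])
s=eyes.snapshot('wrist');T=cam_T('wrist',s,o);P,C=cloud('wrist',s,T)
m=near(P,(.4455,-.218),.035)&(P[:,2]>.055)&(P[:,2]<.085)&(C.min(1)>60)&(C.max(1)-C.min(1)<50)
q=P[m];print(len(q),np.median(q,0),rect(q))
A=np.c_[q[:,:2]-q[:,:2].mean(0),np.ones(len(q))];k=np.linalg.lstsq(A,q[:,2],rcond=None)[0];print('plane',k)
save('w2.png',cv2.resize(s['image'],(768,576)))
E
```

```text
t 10.25 p [ 0.4498 -0.2115  0.0569] z [ 0.6358  0.5271 -0.5639] y [-0.6407  0.7678 -0.0048] j [-1.0011  0.4728 -0.7043  0.5708  0.9608 -1.7916] F [-0.8453  1.1454 -0.3951]
need dp share [ 0.0052 -0.019  -0.1915] mm [  0.7819  -2.8452 -28.7309] rot share [ 0.0008 -0.0003 -0.0006]
c [ 0.4447 -0.2151  0.0652]
3254 [ 0.4271 -0.2303  0.064 ] (array([ 434.8, -225.1]), array([36.8, 62.4]), 22.4)
plane [-0.2265 -0.1994  0.0641]
```

View pics/w2.png

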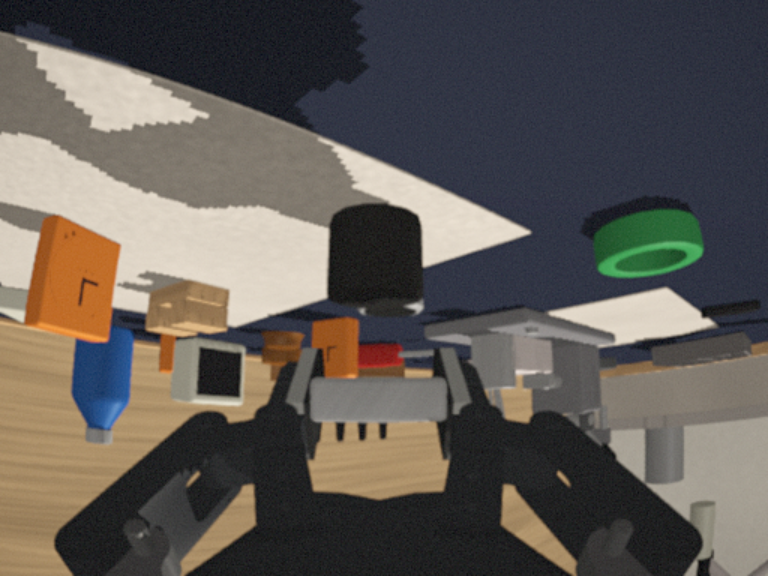

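Inverted wrist view: the watch's end face is at (378,398) between the pads and the black cushion is below it at (375,255), nicely lined up. Next I check the camera clearance and the levelness of the held watch.

```bash
python3 - <<'E'
from meas import *
o=state();s=eyes.snapshot('wrist');T=cam_T('wrist',s,o);print('cam',T[:3,3])
v,u=np.mgrid[380:416:1,316:440:1];uv=np.c_[u.ravel(),v.ravel()]/1.5
q=pts('wrist',s,uv,T);q=q[np.linalg.norm(q-np.median(q,0),axis=1)<.03]
c=q.mean(0);U,S,V=np.linalg.svd(q-c);print(len(q),'end face centre',c,'normal',V[2],S/np.sqrt(len(q)))
print('expected end centre',Rm(o['eef_rot'])@(cT+RwT@np.array([0,0,.023]))+o['eef_pos'],(Rm(o['eef_rot'])@RwT)[:,2])
m=near(P:=cloud('wrist',s,T)[0],(.4455,-.218),.025)&(P[:,2]>.01)&(P[:,2]<.034);q=P[m];print('cush',len(q),rect(q),np.percentile(q[:,2],[1,99]))
E
```

```text
t 10.3 p [ 0.4505 -0.212   0.0591] z [ 0.6372  0.527  -0.5623] y [-0.6405  0.7679 -0.0061] j [-1.0013  0.4701 -0.7026  0.5745  0.9628 -1.792 ] F [-0.7756  0.0204  0.1593]
cam [ 0.3288 -0.3125  0.067 ]
4456 end face centre [ 0.4274 -0.2304  0.0662] normal [-0.7677 -0.6407 -0.0138] [0.0102 0.003  0.0006]
expected end centre [ 0.4278 -0.2304  0.0675] [-0.765  -0.6441  0.0002]
cush 3229 (array([ 442.8, -218.1]), array([32.9, 32.7]), 87.1) [0.0102 0.0307]
```

carry_out(
  dp=[
    [-0.002,-0.008,-0.045],
    [-0.002,-0.008,-0.045],
    [0,0,-0.045],
    [0,0,-0.04],
    [0,0,0],
  ],
  delta_rot=[
    [0,0,0],
    [0,0,0],
    [0,0,0],
    [0,0,0],
    [0,0,0],
  ],
  fingers=[-1,-1,-1,-1,-1],
)

```text
clock: 10.77
eef_pos: [0.4497, -0.2155, 0.0329]
eef_rot: [-3.126, 0.974, -2.434]
ft_force: [-0.7, -0.1, -1.1]
opening: 0.0389
gripper_force: 50.5
```

carry_out(
  dp=[
    [0,0,-0.01],
    [0,0,-0.007],
    [0,0,0],
  ],
  delta_rot=[
    [0,0,0],
    [0,0,0],
    [0,0,0],
  ],
  fingers=[-1,-1,-1],
)

```text
clock: 11.02
eef_pos: [0.4499, -0.2157, 0.0311]
eef_rot: [-3.125, 0.974, -2.433]
ft_force: [0.1, 0.2, -1.4]
opening: 0.0396
gripper_force: 50.5
```

```bash
python3 - <<'E'
from meas import *
o=state();Rt,p=place(40,0);go(Rt,p,o)
print('c',Rm(o['eef_rot'])@cT+o['eef_pos'])
E
```

```text
t 11.02 p [ 0.4499 -0.2157  0.0311] z [ 0.6391  0.5251 -0.5619] y [-0.6398  0.7685 -0.0096] j [-1.0071  0.527  -0.707   0.517   0.9628 -1.8008] F [ 0.1492  0.2116 -1.3829]
need dp share [ 0.0042  0.0089 -0.0195] mm [ 0.6361  1.3354 -2.9254] rot share [ 0.0015  0.0013 -0.0003]
c [ 0.4448 -0.2193  0.0394]
```

carry_out(
  dp=[
    [0.002,0.006,-0.01],
    [0,0,-0.01],
    [0,0,0],
  ],
  delta_rot=[
    [0,0,0],
    [0,0,0],
    [0,0,0],
  ],
  fingers=[-1,-1,-1],
)

```text
clock: 11.27
eef_pos: [0.4508, -0.2148, 0.0293]
eef_rot: [-3.124, 0.977, -2.433]
ft_force: [-2.2, -0.3, 6.6]
opening: 0.0392
gripper_force: 51.1
```

carry_out(
  dp=[
    [0,0,-0.005],
    [0,0,0],
  ],
  delta_rot=[
    [0,0,0],
    [0,0,0],
  ],
  fingers=[-1,-1],
)

```text
clock: 11.43
eef_pos: [0.4508, -0.2148, 0.0292]
eef_rot: [-3.124, 0.978, -2.434]
ft_force: [-7.1, -1.1, 11.8]
opening: 0.0395
gripper_force: 52.0
```

carry_out(
  dp=[
    [0,0,0.007],
    [0,0,0],
    [0,0,0],
    [0,0,0],
    [0,0,0],
  ],
  delta_rot=[
    [0,0,0],
    [0,0,0],
    [0,0,0],
    [0,0,0],
    [0,0,0],
  ],
  fingers=[-1,-1,0.5,0.5,0.5],
)

```text
clock: 11.85
eef_pos: [0.4502, -0.2147, 0.0283]
eef_rot: [-3.124, 0.974, -2.433]
ft_force: [-0.7, 0.1, 0.2]
opening: 0.064
gripper_force: 0.0
```

carry_out(
  dp=[
    [0,0,0],
    [0,0,0],
    [-0.04,-0.033,0.037],
    [-0.08,-0.066,0.073],
    [-0.12,-0.1,0.11],
  ],
  delta_rot=[
    [0,0,0],
    [0,0,0],
    [0,0,0],
    [0,0,0],
    [0,0,0],
  ],
  fingers=[0.5,0.5,0.5,0.5,0.5],
)

```text
clock: 12.27
eef_pos: [0.4137, -0.2428, 0.0611]
eef_rot: [-3.128, 0.974, -2.433]
ft_force: [-0.4, -0.8, -0.0]
opening: 0.0639
gripper_force: 0.0
```

carry_out(
  dp=[
    [-0.12,-0.1,0.14],
    [-0.12,-0.1,0.18],
    [0,0,0.2],
    [0,0,0],
  ],
  delta_rot=[
    [0,0,0],
    [0,0,0],
    [0,0,0],
    [0,0,0],
  ],
  fingers=[0.5,0.5,0.5,0.5],
)

```text
clock: 12.6
eef_pos: [0.3789, -0.278, 0.1436]
eef_rot: [-3.115, 0.974, -2.428]
ft_force: [0.6, -1.2, 0.7]
opening: 0.0641
gripper_force: 0.0
```

```bash
python3 - <<'E'
from meas import *
o=state()
for c in ['wrist','top']:
    s=eyes.snapshot(c);T=cam_T(c,s,o);P,C=cloud(c,s,T)
    if c=='wrist': save('w3.png',s['image'])
    m=near(P,(.4455,-.218),.036)&(P[:,2]>.039)&(P[:,2]<.05);q=P[m]
    print(c,len(q));
    if len(q)>30:
        A=np.c_[q[:,:2]-q[:,:2].mean(0),np.ones(len(q))];k=np.linalg.lstsq(A,q[:,2],rcond=None)[0];print(np.median(q,0),rect(q),k)
Rd=tool_R([0,0,-1],[-.643,.766,0])
rv=R.from_matrix(Rd@Rm(o['eef_rot']).T).as_rotvec();print('rot share',rv/np.pi)
p=np.array([.445,-.218,.13]);print('dp',(p-o['eef_pos'])/.15)
for sg in (1,-1):print(ik6(p,tool_R([0,0,-1],sg*np.array([-.643,.766,0])),[o['joint_pos'],np.array([-.45,.2,-.5,.8,0,.5])]))
E
```

```text
t 12.6 p [ 0.3789 -0.278   0.1436] z [ 0.6427  0.5207 -0.562 ] y [-0.6374  0.7704 -0.0152] j [-1.204   0.422  -0.5244  1.0513  0.9053 -2.1134] F [ 0.5529 -1.1801  0.7122]
wrist 1066
[ 0.4388 -0.2235  0.0431] (array([ 444. , -219.5]), array([47. , 40.1]), 38.2) [0.0363 0.0278 0.0428]
top 431
[ 0.4467 -0.2196  0.0443] (array([ 446.6, -219.9]), array([46.5, 40. ]), 40.9) [-0.0039 -0.0095  0.0443]
rot share [-0.1951  0.241  -0.0003]
dp [ 0.4408  0.3997 -0.0906]
(array([-0.4555,  0.1972, -0.4622,  0.9114, -0.    , -1.1538]), np.float64(2.8273155019377913e-25))
(array([-0.4555,  0.1972, -0.4622,  0.9114, -0.    ,  1.9877]), np.float64(5.410010495046431e-26))
```

The watch lies flat at (0.4455,-0.2195), its top at z 0.043 and its long axis at 40°. I turn the tool vertical above it.

carry_out(
  dp=[
    [0.044,0.04,0.02],
    [0.044,0.04,0.02],
    [0.044,0.04,0],
    [0.044,0.04,0],
    [0.044,0.04,0],
  ],
  delta_rot=[
    [-0.0195,0.0241,0],
    [-0.0195,0.0241,0],
    [-0.0195,0.0241,0],
    [-0.0195,0.0241,0],
    [-0.0195,0.0241,0],
  ],
  fingers=[0.7,0.7,0.7,0.7,0.7],
)

```text
clock: 13.12
eef_pos: [0.4113, -0.2442, 0.1449]
eef_rot: [-3.138, 0.482, -2.444]
ft_force: [-0.4, -0.0, -0.4]
opening: 0.0727
gripper_force: 0.0
```

carry_out(
  dp=[
    [0.044,0.04,0],
    [0.044,0.04,0],
    [0.044,0.04,0],
    [0.044,0.035,0],
    [0.044,0.035,0],
  ],
  delta_rot=[
    [-0.0195,0.0241,0],
    [-0.0195,0.0241,0],
    [-0.0195,0.0241,0],
    [-0.0195,0.0241,0],
    [-0.0195,0.0241,0],
  ],
  fingers=[0.7,0.7,0.7,0.7,0.7],
)

```text
clock: 13.53
eef_pos: [0.4445, -0.2152, 0.1451]
eef_rot: [3.137, -0.004, -2.444]
ft_force: [0.9, 0.1, -0.2]
opening: 0.0727
gripper_force: 0.0
```

carry_out(
  dp=[
    [0,0,0],
    [0,0,0],
  ],
  delta_rot=[
    [0,0,0],
    [0,0,0],
  ],
  fingers=[0.7,0.7],
)

```text
clock: 13.7
eef_pos: [0.445, -0.214, 0.144]
eef_rot: [3.133, 0.0, -2.441]
ft_force: [-0.2, 0.0, 0.9]
opening: 0.0724
gripper_force: 0.0
```

```bash
python3 - <<'E'
from meas import *
o=state()
s=eyes.snapshot('wrist');T=cam_T('wrist',s,o);P,C=cloud('wrist',s,T)
m=near(P,(.4455,-.219),.036)&(P[:,2]>.038)&(P[:,2]<.05);q=P[m]
A=np.c_[q[:,:2]-q[:,:2].mean(0),np.ones(len(q))];k=np.linalg.lstsq(A,q[:,2],rcond=None)[0];print(len(q),np.median(q,0),rect(q),k)
c,wh,a=rect(q);a=np.radians(a+(90 if wh[0]>wh[1] else 0))  # width (40) direction
y=np.array([np.cos(a),np.sin(a),0]); y=y if y@Rm(o['eef_rot'])[:,1]>0 else -y
print('ydir',y);go(tool_R([0,0,-1],y),np.r_[c/1000,.0365+.005-.011],o)
E
```

```text
t 13.7 p [ 0.445 -0.214  0.144] z [-0.0053  0.0063 -1.    ] y [-0.645   0.7642  0.0082] j [-0.4505  0.1839 -0.4412  0.9531  0.0034 -1.1516] F [-0.2006  0.0179  0.8629]
2466 [ 0.4439 -0.2202  0.0435] (array([ 444.9, -219.4]), array([45.6, 40.1]), 39.3) [0.0087 0.0073 0.0434]
ydir [-0.6334  0.7738  0.    ]
need dp share [-0.0007 -0.0357 -0.757 ] mm [  -0.1125   -5.3501 -113.5455] rot share [-0.002  -0.0017 -0.0048]
```

carry_out(
  dp=[
    [0,-0.018,-0.13],
    [0,-0.018,-0.15],
    [0,0,-0.15],
    [0,0,-0.15],
    [0,0,-0.1],
  ],
  delta_rot=[
    [-0.002,-0.0017,-0.0048],
    [0,0,0],
    [0,0,0],
    [0,0,0],
    [0,0,0],
  ],
  fingers=[0.7,0.7,0.7,0.7,0.7],
)

```text
clock: 14.17
eef_pos: [0.4414, -0.2217, 0.0409]
eef_rot: [3.141, -0.0, -2.463]
ft_force: [-0.2, -0.4, -0.4]
opening: 0.0724
gripper_force: 0.0
```

carry_out(
  dp=[
    [0,0,-0.04],
    [0,0,-0.03],
    [0,0,0],
  ],
  delta_rot=[
    [0,0,0],
    [0,0,0],
    [0,0,0],
  ],
  fingers=[0.7,0.7,0.7],
)

```text
clock: 14.42
eef_pos: [0.4431, -0.2219, 0.0324]
eef_rot: [-3.141, 0.0, -2.462]
ft_force: [-0.3, 0.7, -0.9]
opening: 0.0727
gripper_force: 0.0
```

```bash
python3 - <<'E'
from meas import *
o=state();go(tool_R([0,0,-1],[-.633,.774,0]),np.array([.4449,-.2194,.0305]),o)
E
```

```text
t 14.42 p [ 0.4431 -0.2219  0.0324] z [ 0.0006 -0.0005 -1.    ] y [-0.6285  0.7778 -0.0007] j [-0.4641  0.3058 -0.578   0.6863 -0.0002 -1.1437] F [-0.3302  0.6885 -0.8795]
need dp share [ 0.0117  0.0165 -0.0124] mm [ 1.7512  2.4781 -1.8669] rot share [0.0002 0.0002 0.0019]
```

carry_out(
  dp=[
    [0.012,0.017,-0.008],
    [0,0,0],
    [0,0,0],
    [0,0,0],
    [0,0,0],
  ],
  delta_rot=[
    [0,0,0],
    [0,0,0],
    [0,0,0],
    [0,0,0],
    [0,0,0],
  ],
  fingers=[0.7,-1,-1,-1,-1],
  grip_force=50,
)

```text
clock: 14.83
eef_pos: [0.4468, -0.2192, 0.0328]
eef_rot: [-3.138, 0.001, -2.46]
ft_force: [-1.1, -0.0, 6.1]
opening: 0.0387
gripper_force: 50.6
```

carry_out(
  dp=[
    [0,0,0],
    [0,0,0],
    [0,0,0.04],
    [0,0,0.1],
    [0,0,0.1],
  ],
  delta_rot=[
    [0,0,0],
    [0,0,0],
    [0,0,0],
    [0,0,0],
    [0,0,0],
  ],
  fingers=[-1,-1,-1,-1,-1],
)

```text
clock: 15.25
eef_pos: [0.4453, -0.2186, 0.068]
eef_rot: [-3.141, -0.0, -2.46]
ft_force: [0.5, -0.3, -1.1]
opening: 0.0389
gripper_force: 50.5
```

carry_out(
  dp=[
    [0,0,0.2],
    [0,0,0.2],
    [0,0,0.1],
    [0,0,0],
  ],
  delta_rot=[
    [0,0,0],
    [0,0,0],
    [0,0,0],
    [0,0,0],
  ],
  fingers=[-1,-1,-1,-1],
)

```text
clock: 15.58
eef_pos: [0.4485, -0.2201, 0.147]
eef_rot: [-3.134, 0.003, -2.46]
ft_force: [-0.4, -0.4, -0.9]
opening: 0.0392
gripper_force: 50.6
```

```bash
python3 - <<'E'
from meas import *
o=state();vx=np.array([.9988,-.049,0]);vy=np.array([.049,.9988,0]);O=np.array([.5442,.0231,0])
go(tool_R([0,0,-1],-vx),O+vy*.004+[0,0,.14],o)
s=eyes.snapshot('wrist');T=cam_T('wrist',s,o);P,C=cloud('wrist',s,T);p=o['eef_pos']
m=near(P,p[:2],.035)&(P[:,2]>p[2]+.003)&(P[:,2]<p[2]+.03)&(C.min(1)>70);q=P[m];k=None
if len(q)>30:
    print(len(q),np.median(q,0)-p,rect(q))
s=eyes.snapshot('top');T=cam_T('top',s);P,C=cloud('top',s,T)
v=(abs(P[:,0]-.545)<.012)&(abs(P[:,1]-.04)<.09);q=P[v]
t=(q-O)@vy
for a in np.arange(-.05,.085,.005):
    b=q[(t>=a)&(t<a+.005)];print(round(a,3),np.round(np.median(b[:,2]),3) if len(b) else '',end='; ')
E
```

```text
t 15.58 p [ 0.4485 -0.2201  0.147 ] z [ 0.0075 -0.0043 -1.    ] y [-0.6298  0.7767 -0.0081] j [-0.4559  0.1787 -0.4405  0.943  -0.0005 -1.1372] F [-0.3697 -0.365  -0.9005]
need dp share [ 0.6392  1.6482 -0.0464] mm [ 95.879  247.2284  -6.9538] rot share [0.0003 0.0028 0.2675]
6206 [-0.0025 -0.0035  0.0105] (array([ 448.8, -223.5]), array([46.8, 59.5]), 39.3)
-0.05 0.056; -0.045 0.058; -0.04 0.058; -0.035 0.057; -0.03 0.057; -0.025 0.043; -0.02 0.043; -0.015 0.044; -0.01 0.043; -0.005 0.043; -0.0 0.043; 0.005 0.043; 0.01 0.044; 0.015 0.043; 0.02 0.044; 0.025 0.044; 0.03 0.043; 0.035 0.054; 0.04 0.056; 0.045 0.057; 0.05 0.056; 0.055 0.017; 0.06 0.055; 0.065 0.034; 0.07 0.054; 0.075 0.053; 0.08 0.064;
```

carry_out(
  dp=[
    [0.064,0.165,0],
    [0.064,0.165,0],
    [0.064,0.165,0],
    [0.064,0.165,0],
    [0.064,0.165,0],
  ],
  delta_rot=[
    [0,0,0.0268],
    [0,0,0.0268],
    [0,0,0.0268],
    [0,0,0.0268],
    [0,0,0.0268],
  ],
  fingers=[-1,-1,-1,-1,-1],
)

```text
clock: 16.1
eef_pos: [0.4929, -0.0939, 0.1409]
eef_rot: [3.141, -0.001, -2.036]
ft_force: [0.7, 0.4, -1.3]
opening: 0.039
gripper_force: 50.6
```

carry_out(
  dp=[
    [0.064,0.165,0],
    [0.064,0.165,0],
    [0.064,0.165,0],
    [0.064,0.165,0],
    [0.064,0.165,0],
  ],
  delta_rot=[
    [0,0,0.0268],
    [0,0,0.0268],
    [0,0,0.0268],
    [0,0,0.0268],
    [0,0,0.0268],
  ],
  fingers=[-1,-1,-1,-1,-1],
)

```text
clock: 16.52
eef_pos: [0.5409, 0.0298, 0.1408]
eef_rot: [3.14, -0.0, -1.614]
ft_force: [-0.4, -0.5, -1.3]
opening: 0.039
gripper_force: 50.6
```

carry_out(
  dp=[
    [0,0,-0.1],
    [0,0,-0.1],
    [0,0,0],
  ],
  delta_rot=[
    [0,0,0],
    [0,0,0],
    [0,0,0],
  ],
  fingers=[-1,-1,-1],
)

```text
clock: 16.77
eef_pos: [0.5387, 0.029, 0.1083]
eef_rot: [3.136, -0.0, -1.617]
ft_force: [-1.1, 0.2, -1.0]
opening: 0.0388
gripper_force: 50.6
```

```bash
python3 - <<'E'
from meas import *
o=state();vx=np.array([.9988,-.049,0]);vy=np.array([.049,.9988,0]);O=np.array([.5442,.0231,0])
go(tool_R([0,0,-1],-vx),O+vy*.0048+[0,0,.0445],o)
s=eyes.snapshot('wrist');T=cam_T('wrist',s,o);P,C=cloud('wrist',s,T);p=o['eef_pos']
q=P-O;t=q@vy;u=q@vx
for n,m in [('fixed jaw top',(abs(u)<.012)&(t<-.02)&(t>-.06)&(P[:,2]>.05)&(P[:,2]<.062)),('moving',(abs(u)<.012)&(t>.02)&(t<.06)&(P[:,2]>.05)&(P[:,2]<.062)),('watch',(abs(t)<.035)&(abs(u)<.019)&(P[:,2]>p[2]+.004)&(P[:,2]<p[2]+.016))]:
    if m.sum()>20: print(n,m.sum(),'t',np.percentile(t[m],[1,99]),'u',np.percentile(u[m],[1,99]),'z',np.median(P[m,2]))
save('w4.png',cv2.resize(s['image'],(768,576)))
E
```

```text
t 16.77 p [0.5387 0.029  0.1083] z [-0.0055 -0.0002 -1.    ] y [-0.9989  0.0464  0.0055] j [ 0.0537  0.295  -0.3856  0.8957  0.0001 -1.4707] F [-1.0704  0.2403 -1.0263]
need dp share [ 0.0384 -0.0073 -0.4256] mm [  5.767   -1.0913 -63.8474] rot share [ 0.0001 -0.0017 -0.0008]
fixed jaw top 1280 t [-0.0468 -0.0252] u [-0.0117  0.0116] z 0.056217587588131
watch 5452 t [-0.0184  0.0261] u [-0.0187  0.0168] z 0.11879955885975813
```

View pics/w4.png

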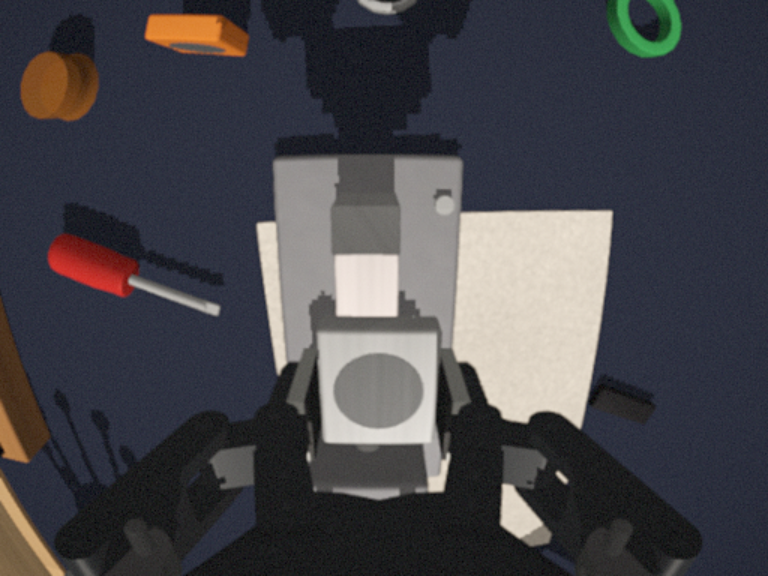

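Wrist view: the watch is held back-up at (378,388), dial down. The seat (365,285) and fixed jaw (365,230) are lined up behind it. I descend.

carry_out(
  dp=[
    [0.038,-0.007,0],
    [0,0,-0.1],
    [0,0,-0.1],
    [0,0,-0.1],
    [0,0,-0.05],
  ],
  delta_rot=[
    [0,-0.0017,0],
    [0,0,0],
    [0,0,0],
    [0,0,0],
    [0,0,0],
  ],
  fingers=[-1,-1,-1,-1,-1],
)

```text
clock: 17.23
eef_pos: [0.5476, 0.0269, 0.0594]
eef_rot: [-3.135, 0.0, -1.619]
ft_force: [-0.6, -0.3, -1.5]
opening: 0.039
gripper_force: 50.6
```

carry_out(
  dp=[
    [0,0,0],
    [0,0,0],
  ],
  delta_rot=[
    [0,0,0],
    [0,0,0],
  ],
  fingers=[-1,-1],
)

```text
clock: 17.4
eef_pos: [0.548, 0.0271, 0.0606]
eef_rot: [-3.134, 0.001, -1.619]
ft_force: [0.6, -0.4, -1.3]
opening: 0.0391
gripper_force: 50.6
```

```bash
python3 - <<'E'
from meas import *
o=state();vx=np.array([.9988,-.049,0]);vy=np.array([.049,.9988,0]);O=np.array([.5442,.0231,0])
go(tool_R([0,0,-1],-vx),O+vy*.0048+[0,0,.0445],o)
E
```

```text
t 17.4 p [0.548  0.0271 0.0606] z [ 0.0074  0.0002 -1.    ] y [-0.9988  0.0482 -0.0073] j [ 0.0496  0.3506 -0.4317  0.7811 -0.0002 -1.473 ] F [ 0.6442 -0.43   -1.3246]
need dp share [-0.0234  0.0051 -0.1075] mm [ -3.5161   0.7644 -16.1208] rot share [-0.0001  0.0023 -0.0003]
```

carry_out(
  dp=[
    [-0.02,0.005,-0.03],
    [0,0,-0.03],
    [0,0,-0.02],
    [0,0,0],
    [0,0,0],
  ],
  delta_rot=[
    [0,0.0015,0],
    [0,0,0],
    [0,0,0],
    [0,0,0],
    [0,0,0],
  ],
  fingers=[-1,-1,-1,-1,-1],
)

```text
clock: 17.82
eef_pos: [0.5446, 0.0282, 0.0482]
eef_rot: [-3.139, 0.0, -1.618]
ft_force: [0.4, -0.0, -1.0]
opening: 0.0386
gripper_force: 50.6
```

```bash
cat > seatchk.py <<'E'
from meas import *
o=state();vx=np.array([.9988,-.049,0]);vy=np.array([.049,.9988,0]);O=np.array([.5442,.0231,0])
go(tool_R([0,0,-1],-vx),O+vy*.0048+[0,0,.0445],o)
E
python3 seatchk.py
```

```text
t 17.82 p [0.5446 0.0282 0.0482] z [ 0.0024  0.0002 -1.    ] y [-0.9989  0.0476 -0.0024] j [ 0.0517  0.3634 -0.4466  0.7583  0.     -1.4714] F [ 0.3848 -0.0194 -0.999 ]
need dp share [-0.0014 -0.0021 -0.0248] mm [-0.205  -0.3209 -3.7247] rot share [-0.0001  0.0008 -0.0004]
```

carry_out(
  dp=[
    [0,0,-0.014],
    [0,0,-0.008],
    [0,0,-0.005],
    [0,0,0],
  ],
  delta_rot=[
    [0,0,0],
    [0,0,0],
    [0,0,0],
    [0,0,0],
  ],
  fingers=[-1,-1,-1,-1],
)

```text
clock: 18.15
eef_pos: [0.5449, 0.0282, 0.0448]
eef_rot: [-3.139, 0.0, -1.618]
ft_force: [-1.4, -0.1, 5.1]
opening: 0.039
gripper_force: 51.2
```

```bash
python3 seatchk.py
```

```text
t 18.15 p [0.5449 0.0282 0.0448] z [ 0.0031  0.0002 -1.    ] y [-0.9989  0.0476 -0.0031] j [ 0.0517  0.3675 -0.45    0.7502  0.0001 -1.4715] F [-1.4326 -0.0603  5.0732]
need dp share [-0.0033 -0.0022 -0.0021] mm [-0.4973 -0.3328 -0.3169] rot share [-0.0001  0.001  -0.0004]
```

carry_out(
  dp=[
    [0,0,0],
    [0,0,0],
    [0,0,0],
    [0,0,0],
    [0,0,0.03],
  ],
  delta_rot=[
    [0,0,0],
    [0,0,0],
    [0,0,0],
    [0,0,0],
    [0,0,0],
  ],
  fingers=[0.4,0.4,0.4,0.4,0.4],
)

```text
clock: 18.57
eef_pos: [0.5441, 0.0282, 0.0481]
eef_rot: [-3.14, 0.0, -1.618]
ft_force: [-0.0, 1.0, 0.5]
opening: 0.0598
gripper_force: 0.0
```

carry_out(
  dp=[
    [0,0,0.1],
    [0,0,0.2],
    [0,0,0.25],
    [0,0,0.25],
    [0,0,0],
  ],
  delta_rot=[
    [0,0,0],
    [0,0,0],
    [0,0,0],
    [0,0,0],
    [0,0,0],
  ],
  fingers=[0.4,0.4,0.4,0.4,0.4],
)

```text
clock: 18.98
eef_pos: [0.5492, 0.0284, 0.1765]
eef_rot: [-3.128, 0.001, -1.619]
ft_force: [1.8, 0.9, 1.2]
opening: 0.0599
gripper_force: 0.0
```

```bash
cat > jawchk.py <<'E'
import sys
from meas import *
vx=np.array([.9988,-.049,0]);vy=np.array([.049,.9988,0]);O=np.array([.5442,.0231,0])
def jaw(c,o=None):
    s=eyes.snapshot(c);T=cam_T(c,s,o);P,C=cloud(c,s,T);q=P-O;t=q@vy;u=q@vx
    m=(abs(u)<.019)&(t>-.03)&(t<.04)&(P[:,2]>.049);
    for n,m in [('watch',(abs(u)<.024)&(t>-.035)&(t<.04)&(P[:,2]>.0505)),('gap(low)',(abs(u)<.010)&(t>.01)&(t<.05)&(P[:,2]<.050)&(P[:,2]>.03))]:
        if m.sum()>5: print(c,n,m.sum(),'t',np.percentile(t[m],[1,50,99]),'u',np.percentile(u[m],[1,99]),'z',np.median(P[m,2]))
    m=(abs(u)<.010)&(t>-.06)&(t<.07)
    e=np.arange(-.03,.062,.003);print([ (round(a*1000),round(float(np.median(P[m&(t>=a)&(t<a+.003),2])*1000))) for a in e if (m&(t>=a)&(t<a+.003)).any()])
    return s
if __name__=='__main__':
    o=state();s=jaw('top');s=jaw('wrist',o);save('w5.png',cv2.resize(s['image'],(768,576)))
    pad=np.array([.5555,.244]);s=eyes.snapshot('top');T=cam_T('top',s);P,C=cloud('top',s,T)
    q=P-O;m=(abs(q@vx)<.025)&(q@vy>.17)&(q@vy<.26)&(P[:,2]>.1)&(C.max(1)<90)
    t=(q@vy)[m];print('pad t',np.percentile(t,[2,98]),'u',np.percentile((q@vx)[m],[2,98]),'z by t',[(round(a,3),round(float(np.median(P[m,2][(t>=a)&(t<a+.01)])),3)) for a in np.arange(.18,.25,.01) if ((t>=a)&(t<a+.01)).any()])
E
python3 jawchk.py
```

```text
t 18.98 p [0.5492 0.0284 0.1765] z [ 0.0138  0.0008 -0.9999] y [-0.9988  0.0477 -0.0138] j [ 0.0516  0.2421 -0.2884  1.0264  0.0001 -1.4714] F [1.7652 0.9023 1.1696]
top watch 6427 t [-0.0343  0.0029  0.0392] u [-0.0236  0.0233] z 0.6787651580627694
[(-30, 686), (-27, 684), (-24, 678), (-21, 679), (-18, 679), (-15, 679), (-12, 679), (-9, 679), (-6, 679), (-3, 679), (0, 679), (3, 679), (6, 679), (9, 679), (12, 679), (15, 679), (18, 679), (21, 679), (24, 679), (27, 679), (30, 678), (33, 682), (36, 684), (39, 684), (42, 684), (45, 684), (48, 684), (51, 682)]
wrist watch 12982 t [-0.0317 -0.0064  0.0385] u [-0.0235  0.0234] z 0.2530688462532832
wrist gap(low) 175 t [0.0322 0.0363 0.0392] u [-0.0097  0.0098] z 0.045536127051625186
[(-30, 59), (-27, 59), (-24, 45), (-21, 48), (-18, 58), (-15, 266), (-12, 59), (-9, 255), (-6, 254), (-3, 59), (0, 59), (3, 59), (6, 59), (9, 59), (12, 59), (15, 59), (18, 58), (21, 58), (24, 58), (30, 45), (33, 45), (36, 48), (39, 59), (42, 59), (45, 59), (48, 59), (51, 59), (54, 59), (57, 59), (60, 59)]
pad t [0.2228 0.2444] u [-0.0147  0.0136] z by t [(np.float64(0.22), 0.157), (np.float64(0.23), 0.16), (np.float64(0.24), 0.162)]
```

The watch sits on the seat, 4 mm off the fixed jaw, and the moving jaw is at t≈37 mm. Now I go to the lever pad with closed fingers.

carry_out(
  dp=[
    [0.007,0.2,0.12],
    [0.007,0.25,0.1],
    [0.007,0.25,0],
    [0.007,0.25,0],
    [0.007,0.25,0],
  ],
  delta_rot=[
    [0,0.0044,0],
    [0,0,0],
    [0,0,0],
    [0,0,0],
    [0,0,0],
  ],
  fingers=[-1,-1,-1,-1,-1],
)

```text
clock: 19.55
eef_pos: [0.5489, 0.2094, 0.2]
eef_rot: [3.128, -0.001, -1.619]
ft_force: [1.3, 0.3, -0.1]
opening: 0.0005
gripper_force: 0.0
```

carry_out(
  dp=[
    [0.007,0.243,0],
    [0,0,0],
    [0,0,0],
  ],
  delta_rot=[
    [0,0,0],
    [0,0,0],
    [0,0,0],
  ],
  fingers=[-1,-1,-1],
)

```text
clock: 19.8
eef_pos: [0.5497, 0.2459, 0.1994]
eef_rot: [3.127, -0.002, -1.615]
ft_force: [0.2, -0.8, -0.9]
opening: -0.0003
gripper_force: 0.0
```

```bash
cat > pad.py <<'E'
from meas import *
vx=np.array([.9988,-.049,0]);vy=np.array([.049,.9988,0]);O=np.array([.5442,.0231,0])
o=state();go(tool_R([0,0,-1],-vx),O+vy*.223+[0,0,.172],o);q=o['eef_pos']-O;print('t',q@vy,'u',q@vx)
E
python3 pad.py
```

```text
t 19.8 p [0.5497 0.2459 0.1994] z [-0.0145 -0.0015 -0.9999] y [-0.9989  0.0443  0.0144] j [ 0.4183  0.347  -0.0925  1.1452  0.0045 -1.1082] F [ 0.1714 -0.7904 -0.9309]
need dp share [ 0.0363 -0.0007 -0.1825] mm [  5.4432  -0.1004 -27.3708] rot share [ 0.0005 -0.0046 -0.0015]
t 0.2228340925262519 u -0.005441599519178478
```

carry_out(
  dp=[
    [0.036,0,-0.13],
    [0,0.01,-0.13],
    [0,0.022,-0.1],
    [0,0.022,-0.1],
    [0,0.022,-0.1],
  ],
  delta_rot=[
    [0,-0.002,0],
    [0,0,0],
    [0,0,0],
    [0,0,0],
    [0,0,0],
  ],
  fingers=[-1,-1,-1,-1,-1],
)

```text
clock: 20.22
eef_pos: [0.5564, 0.2546, 0.1167]
eef_rot: [3.136, -0.0, -1.62]
ft_force: [-0.5, -1.9, 4.4]
opening: 0.0003
gripper_force: 2.1
```

carry_out(
  dp=[
    [0,0.013,-0.06],
    [0,0.008,-0.04],
    [0,0,-0.02],
    [0,0,0],
  ],
  delta_rot=[
    [0,0,0],
    [0,0,0],
    [0,0,0],
    [0,0,0],
  ],
  fingers=[-1,-1,-1,-1],
)

```text
clock: 20.55
eef_pos: [0.556, 0.2579, 0.0992]
eef_rot: [3.136, -0.001, -1.619]
ft_force: [-0.7, -3.0, 5.3]
opening: -0.0002
gripper_force: 2.3
```

carry_out(
  dp=[
    [0,0.002,-0.025],
    [0,0,-0.025],
    [0,0,0],
  ],
  delta_rot=[
    [0,0,0],
    [0,0,0],
    [0,0,0],
  ],
  fingers=[-1,-1,-1],
)

```text
clock: 20.8
eef_pos: [0.5566, 0.2591, 0.0926]
eef_rot: [3.137, -0.0, -1.619]
ft_force: [-0.4, -2.6, 5.8]
opening: -0.0
gripper_force: 2.6
```

carry_out(
  dp=[
    [0,0,-0.02],
    [0,0,0],
  ],
  delta_rot=[
    [0,0,0],
    [0,0,0],
  ],
  fingers=[-1,-1],
)

```text
clock: 20.97
eef_pos: [0.5568, 0.2593, 0.0917]
eef_rot: [3.138, 0.0, -1.619]
ft_force: [-5.0, -4.5, 14.4]
opening: 0.0001
gripper_force: 6.8
```

carry_out(
  dp=[
    [0,0,-0.01],
    [0,0,0],
    [0,-0.02,0.1],
    [0,-0.025,0.13],
    [0,-0.025,0.15],
  ],
  delta_rot=[
    [0,0,0],
    [0,0,0],
    [0,0,0],
    [0,0,0],
    [0,0,0],
  ],
  fingers=[-1,-1,-1,-1,-1],
)

```text
clock: 21.38
eef_pos: [0.5556, 0.2491, 0.1453]
eef_rot: [3.135, 0.0, -1.618]
ft_force: [0.4, -1.6, 0.6]
opening: 0.0001
gripper_force: 0.8
```

carry_out(
  dp=[
    [0,-0.02,0.15],
    [0,0,0.05],
    [0,0,0],
  ],
  delta_rot=[
    [0,0,0],
    [0,0,0],
    [0,0,0],
  ],
  fingers=[-1,-1,-1],
)

```text
clock: 21.63
eef_pos: [0.5579, 0.2469, 0.1774]
eef_rot: [3.14, 0.003, -1.619]
ft_force: [0.3, -0.2, 0.4]
opening: -0.0002
gripper_force: 0.0
```

```bash
cat > jw.py <<'E'
from jawchk import *
import time
o=state();q=o['eef_pos']-O;print('t',q@vy,'u',q@vx)
for c in ('top','side'): save(f'{c}_{round(o["clock"],1)}.png',jaw(c)['image'])
E
python3 jw.py
```

```text
t 21.63 p [0.5579 0.2469 0.1774] z [-0.001   0.0031 -1.    ] y [-0.9989  0.0478  0.0012] j [ 0.415   0.3618 -0.1226  1.0861  0.0032 -1.108 ] F [ 0.2513 -0.2042  0.3502]
t 0.22424028295683546 u 0.0027071915857438903
top watch 501 t [-0.034   0.0013  0.0394] u [-0.0183  0.0208] z 0.056397530543710994
top gap(low) 40 t [0.027  0.0317 0.0359] u [-0.0088  0.0091] z 0.04341056897136014
[(-30, 57), (-27, 45), (-24, 43), (-21, 54), (-18, 56), (-15, 56), (-12, 57), (-9, 56), (-6, 56), (-3, 57), (0, 57), (3, 57), (6, 56), (9, 57), (12, 57), (15, 56), (18, 56), (21, 57), (24, 55), (27, 43), (30, 44), (33, 44), (36, 57), (39, 57), (42, 57), (45, 58), (48, 56), (51, 58), (54, 55), (57, 55), (60, 55)]
side watch 345 t [-0.0339 -0.0001  0.0387] u [-0.0197  0.0203] z 0.05417773837370876
side gap(low) 16 t [0.0345 0.0363 0.0382] u [-0.0097  0.0089] z 0.04675741488209989
[(-30, 55), (-27, 55), (-21, 52), (-18, 54), (-15, 54), (-12, 54), (-9, 54), (-6, 54), (-3, 54), (0, 54), (3, 55), (6, 55), (9, 54), (12, 54), (15, 55), (18, 54), (21, 54), (24, 53), (33, 51), (36, 52), (39, 55), (42, 55), (45, 55), (48, 54), (51, 56), (54, 54), (57, 54), (60, 53)]
```

```bash
cat > prof.py <<'E'
from jawchk import *
import glob
s=eyes.snapshot('top');T=cam_T('top',s)
def prof(im):
    t=np.arange(.010,.085,.002);out=0
    for u in np.arange(-.008,.009,.002):
        W=O+np.outer(t,vy)+u*vx+[0,0,.056];c=(W-T[:3,3])@T[:3,:3]
        uv=np.c_[c[:,0]/c[:,2]*s['fx']+s['cx'],c[:,1]/c[:,2]*s['fy']+s['cy']].astype(np.float32)
        out=out+cv2.remap(im,uv[:,:1],uv[:,1:],cv2.INTER_LINEAR)[:,0].mean(-1) if im.ndim==3 else out
    return (out/9).round().astype(int)
print((np.arange(.010,.085,.002)*1000).astype(int))
for f in ['pics/top0.png']+sorted(glob.glob('pics/top_*.png')): print(f,prof(cv2.imread(f)))
print(prof(s['image']))
E
python3 prof.py
```

```text
[10 12 14 16 18 20 22 24 26 28 30 32 34 36 38 40 42 44 46 48 50 52 54 56
 58 60 62 64 66 68 69 72 74 76 78 80 82 83]
pics/top0.png [242 242 242 242 243 242 235 202 160 142 139 138 133 134 156 184 198 202
 201 193 174 159 149 139 126 110  99  95  94  95  95  95  94  94  92  88
  81  72]
pics/top_21.6.png [ 57  58  62  73  89 101 106 109 118 129 135 132 120 107 106 114 121 125
 120 106  95  92  92  92  92  92  92  92  92  92  93  93  93  92  90  86
  79  70]
[ 57  58  62  73  89 101 106 109 117 129 135 132 120 107 102 104 106 110
 114 111 103  97  94  92  92  92  92  92  93  93  92  93  93  92  90  86
  79  70]
```

```bash
cat > jf.py <<'E'
from jawchk import *
def fine(c,o=None):
    s=eyes.snapshot(c);T=cam_T(c,s,o);P,C=cloud(c,s,T);q=P-O;t=q@vy*1000;u=q@vx
    m=(abs(u)<.011)&(t>-30)&(t<80)
    print(c,' '.join(f'{a}:{np.median(P[m&(t>=a)&(t<a+1.5),2])*1000:.0f}({(m&(t>=a)&(t<a+1.5)).sum()})' for a in np.arange(19.5,62,1.5) if (m&(t>=a)&(t<a+1.5)).any()))
    return s
o=state();fine('wrist',o);fine('top');fine('side')
E
python3 jf.py
```

```text
t 21.78 p [0.5557 0.2461 0.1735] z [-0.0066  0.0001 -1.    ] y [-0.9989  0.0474  0.0066] j [ 0.4154  0.3651 -0.1271  1.0846  0.0027 -1.108 ] F [-0.3875 -0.6503 -0.483 ]
wrist 48.0:13(7) 49.5:12(7) 51.0:12(13) 52.5:13(8) 54.0:12(7) 55.5:13(11) 57.0:13(7) 58.5:12(9) 60.0:13(8) 61.5:33(16)
top 19.5:56(9) 21.0:56(7) 22.5:55(7) 24.0:56(6) 25.5:54(2) 27.0:43(7) 28.5:43(8) 30.0:44(7) 31.5:45(7) 33.0:42(9) 34.5:46(11) 36.0:56(9) 37.5:58(6) 39.0:57(6) 40.5:58(10) 42.0:57(6) 43.5:57(4) 45.0:57(10) 46.5:58(7) 48.0:58(3) 49.5:56(5) 51.0:56(6) 52.5:56(9) 54.0:33(2) 55.5:54(11) 57.0:36(6) 58.5:53(6) 60.0:56(9) 61.5:57(8)
side 19.5:53(5) 21.0:54(7) 22.5:54(3) 24.0:54(3) 27.0:52(1) 33.0:57(1) 34.5:53(8) 36.0:49(22) 37.5:52(9) 39.0:56(3) 40.5:55(4) 42.0:55(5) 43.5:56(4) 45.0:55(4) 46.5:55(5) 49.5:54(2) 51.0:55(4) 52.5:55(3) 55.5:53(5) 57.0:53(6) 58.5:54(3) 60.0:51(4) 61.5:31(6)
```

carry_out(
  dp=[
    [0,0.015,-0.12],
    [0,0.025,-0.12],
    [0,0.025,-0.12],
    [0,0.02,-0.1],
    [0,0.01,-0.06],
  ],
  delta_rot=[
    [0,0,0],
    [0,0,0],
    [0,0,0],
    [0,0,0],
    [0,0,0],
  ],
  fingers=[-1,-1,-1,-1,-1],
)

```text
clock: 22.35
eef_pos: [0.5565, 0.2599, 0.0951]
eef_rot: [3.137, -0.002, -1.618]
ft_force: [0.4, -2.8, 5.5]
opening: -0.0001
gripper_force: 2.8
```

carry_out(
  dp=[
    [0,0,-0.03],
    [0,0,-0.03],
    [0,0,0],
  ],
  delta_rot=[
    [0,0,0],
    [0,0,0],
    [0,0,0],
  ],
  fingers=[-1,-1,-1],
)

```text
clock: 22.6
eef_pos: [0.5567, 0.26, 0.0914]
eef_rot: [3.138, 0.0, -1.619]
ft_force: [-6.7, -5.9, 25.4]
opening: 0.0
gripper_force: 12.5
```

Stop felt (25 N). Back up, then I measure again.

carry_out(
  dp=[
    [0,-0.01,0.06],
    [0,-0.02,0.12],
    [0,-0.025,0.13],
    [0,-0.025,0.14],
    [0,-0.015,0.14],
  ],
  delta_rot=[
    [0,0,0],
    [0,0,0],
    [0,0,0],
    [0,0,0],
    [0,0,0],
  ],
  fingers=[-1,-1,-1,-1,-1],
)

```text
clock: 23.02
eef_pos: [0.5554, 0.2454, 0.1767]
eef_rot: [3.135, -0.0, -1.619]
ft_force: [0.5, -0.0, -0.6]
opening: 0.0
gripper_force: 0.0
```

carry_out(
  dp=[
    [0,0,0],
    [0,0,0],
  ],
  delta_rot=[
    [0,0,0],
    [0,0,0],
  ],
  fingers=[-1,-1],
)

```text
clock: 23.18
eef_pos: [0.5569, 0.2463, 0.1773]
eef_rot: [3.138, 0.001, -1.619]
ft_force: [-0.1, 0.5, -1.1]
opening: 0.0003
gripper_force: 0.0
```

```bash
sed -i "s/fine('wrist',o);//" jf.py; python3 jf.py
```

```text
t 23.18 p [0.5569 0.2463 0.1773] z [-0.0036  0.0017 -1.    ] y [-0.9988  0.0478  0.0036] j [ 0.4149  0.3621 -0.1224  1.0889  0.0029 -1.108 ] F [-0.0505  0.5392 -1.1405]
top 19.5:57(8) 21.0:55(8) 22.5:57(5) 24.0:56(7) 25.5:54(2) 27.0:44(7) 28.5:45(12) 30.0:57(9) 31.5:58(7) 33.0:58(8) 34.5:58(7) 36.0:57(9) 37.5:57(5) 39.0:57(8) 40.5:56(7) 42.0:56(5) 43.5:42(5) 45.0:57(7) 46.5:57(6) 48.0:14(5) 49.5:55(7) 51.0:35(8) 52.5:54(9) 54.0:57(3) 55.5:54(11) 57.0:35(6) 58.5:55(4) 60.0:56(11) 61.5:56(8)
side 19.5:54(4) 21.0:53(3) 22.5:54(5) 24.0:53(1) 25.5:53(3) 28.5:52(7) 30.0:53(15) 31.5:56(4) 33.0:56(1) 34.5:55(6) 36.0:55(5) 37.5:56(2) 39.0:55(5) 40.5:55(3) 42.0:55(1) 43.5:55(4) 45.0:54(1) 46.5:56(2) 48.0:53(5) 49.5:54(1) 51.0:54(3) 52.5:54(6) 54.0:54(3) 55.5:51(2) 57.0:54(5) 58.5:56(5) 60.0:11(1) 61.5:51(6)
```

carry_out(
  dp=[
    [0,0.015,-0.14],
    [0,0.025,-0.12],
    [0,0.025,-0.12],
    [0,0.02,-0.1],
    [0,0.01,-0.06],
  ],
  delta_rot=[
    [0,0,0],
    [0,0,0],
    [0,0,0],
    [0,0,0],
    [0,0,0],
  ],
  fingers=[-1,-1,-1,-1,-1],
)

```text
clock: 23.7
eef_pos: [0.5558, 0.2596, 0.0929]
eef_rot: [3.135, -0.002, -1.618]
ft_force: [1.2, -2.9, 5.5]
opening: -0.0004
gripper_force: 2.9
```

carry_out(
  dp=[
    [0,0,-0.035],
    [0,0,-0.03],
    [0,0,0],
  ],
  delta_rot=[
    [0,0,0],
    [0,0,0],
    [0,0,0],
  ],
  fingers=[-1,-1,-1],
)

```text
clock: 23.95
eef_pos: [0.5562, 0.2597, 0.0911]
eef_rot: [3.138, -0.0, -1.619]
ft_force: [-14.5, -8.7, 47.3]
opening: -0.0001
gripper_force: 22.1
```

carry_out(
  dp=[
    [0,-0.01,0.08],
    [0,-0.02,0.12],
    [0,-0.025,0.13],
    [0,-0.025,0.14],
    [0,-0.015,0.14],
  ],
  delta_rot=[
    [0,0,0],
    [0,0,0],
    [0,0,0],
    [0,0,0],
    [0,0,0],
  ],
  fingers=[-1,-1,-1,-1,-1],
)

```text
clock: 24.37
eef_pos: [0.5552, 0.2454, 0.1768]
eef_rot: [3.134, -0.001, -1.618]
ft_force: [-0.3, 0.3, 0.0]
opening: 0.0001
gripper_force: 0.0
```

carry_out(
  dp=[
    [0,0,0],
    [0,0,0],
  ],
  delta_rot=[
    [0,0,0],
    [0,0,0],
  ],
  fingers=[-1,-1],
)

```text
clock: 24.53
eef_pos: [0.5566, 0.2463, 0.1774]
eef_rot: [3.137, 0.001, -1.619]
ft_force: [-0.7, 1.0, -1.1]
opening: -0.0
gripper_force: 0.0
```

```bash
sed -i 's/np.arange(19.5,62,1.5)/np.r_[np.arange(-30,-14,1.5),np.arange(15,48,1.5)]/' jf.py; python3 jf.py
```

```text
t 24.53 p [0.5566 0.2463 0.1774] z [-0.0044  0.0013 -1.    ] y [-0.9989  0.0477  0.0044] j [ 0.415   0.3623 -0.1219  1.0901  0.0029 -1.108 ] F [-0.6782  0.9733 -1.1287]
top -30.0:58(9) -28.5:58(5) -27.0:57(6) -25.5:44(9) -24.0:44(5) -22.5:51(8) -21.0:55(9) -19.5:56(8) -18.0:57(5) -16.5:56(7) -15.0:56(10) 15.0:56(7) 16.5:56(7) 18.0:56(6) 19.5:56(8) 21.0:56(7) 22.5:55(6) 24.0:57(7) 25.5:57(10) 27.0:57(6) 28.5:58(5) 30.0:58(10) 31.5:56(7) 33.0:57(7) 34.5:56(8) 36.0:58(6) 37.5:55(5) 39.0:54(8) 40.5:56(9) 42.0:56(6) 43.5:51(5) 45.0:57(7) 46.5:56(6)
side -30.0:55(6) -28.5:55(3) -27.0:55(6) -22.5:53(7) -21.0:53(7) -19.5:51(3) -18.0:54(6) -16.5:54(7) -15.0:54(2) 15.0:55(3) 16.5:54(4) 18.0:54(1) 19.5:53(6) 21.0:54(4) 22.5:55(8) 24.0:55(4) 25.5:55(4) 27.0:56(6) 28.5:55(5) 30.0:56(3) 31.5:56(3) 33.0:55(5) 34.5:54(1) 36.0:55(4) 37.5:54(3) 40.5:55(3) 42.0:53(2) 43.5:54(6) 45.0:57(2) 46.5:54(2)
```

The jaw has reached the watch and about 3 mm is left at the fixed jaw (t -25.5 to -22.5). The next stroke is the closing one.

carry_out(
  dp=[
    [0,0.015,-0.14],
    [0,0.025,-0.12],
    [0,0.025,-0.12],
    [0,0.02,-0.1],
    [0,0.01,-0.06],
  ],
  delta_rot=[
    [0,0,0],
    [0,0,0],
    [0,0,0],
    [0,0,0],
    [0,0,0],
  ],
  fingers=[-1,-1,-1,-1,-1],
)

```text
clock: 25.05
eef_pos: [0.5558, 0.2595, 0.0935]
eef_rot: [3.135, -0.003, -1.618]
ft_force: [0.7, -3.1, 6.1]
opening: -0.0004
gripper_force: 2.9
```

carry_out(
  dp=[
    [0,0,-0.03],
    [0,0,-0.02],
    [0,0,0],
  ],
  delta_rot=[
    [0,0,0],
    [0,0,0],
    [0,0,0],
  ],
  fingers=[-1,-1,-1],
)

```text
clock: 25.3
eef_pos: [0.556, 0.2597, 0.0914]
eef_rot: [3.137, -0.001, -1.619]
ft_force: [-7.6, -6.1, 28.3]
opening: 0.0003
gripper_force: 13.2
```

carry_out(
  dp=[
    [0,-0.01,0.07],
    [0,-0.02,0.12],
    [0,-0.025,0.13],
    [0,-0.025,0.14],
    [0,-0.015,0.14],
  ],
  delta_rot=[
    [0,0,0],
    [0,0,0],
    [0,0,0],
    [0,0,0],
    [0,0,0],
  ],
  fingers=[-1,-1,-1,-1,-1],
)

```text
clock: 25.72
eef_pos: [0.5551, 0.2454, 0.1782]
eef_rot: [3.134, -0.001, -1.618]
ft_force: [-0.1, 0.5, 0.7]
opening: -0.0001
gripper_force: 0.0
```

carry_out(
  dp=[
    [0,0,0.15],
    [0,0,0.15],
    [0,0,0],
  ],
  delta_rot=[
    [0,0,0],
    [0,0,0],
    [0,0,0],
  ],
  fingers=[-1,-1,-1],
)

```text
clock: 25.97
eef_pos: [0.5577, 0.2469, 0.2273]
eef_rot: [3.14, 0.003, -1.618]
ft_force: [0.8, -0.5, 0.7]
opening: 0.0
gripper_force: 0.0
```

```bash
echo "
im=fine('side')['image'];save('s9.png',cv2.resize(im[170:270,180:310],(780,600)))" >> jf.py; python3 jf.py
```

```text
t 25.97 p [0.5577 0.2469 0.2273] z [-0.001   0.0029 -1.    ] y [-0.9989  0.0476  0.0012] j [ 0.4151  0.3367 -0.0424  1.1914  0.0031 -1.1081] F [ 0.8427 -0.5245  0.6562]
top -30.0:57(9) -28.5:57(5) -27.0:56(6) -25.5:56(10) -24.0:57(5) -22.5:55(5) -21.0:57(9) -19.5:57(8) -18.0:56(4) -16.5:56(8) -15.0:57(10) 15.0:56(8) 16.5:57(7) 18.0:55(6) 19.5:55(8) 21.0:57(9) 22.5:57(5) 24.0:58(6) 25.5:57(9) 27.0:58(6) 28.5:57(6) 30.0:58(9) 31.5:58(7) 33.0:48(2) 34.5:54(11) 36.0:56(8) 37.5:57(6) 39.0:49(6) 40.5:56(10) 42.0:57(6) 43.5:49(4) 45.0:56(7) 46.5:57(6)
side -30.0:56(4) -28.5:54(3) -27.0:54(5) -25.5:54(3) -24.0:53(6) -22.5:55(5) -21.0:54(9) -19.5:55(2) -18.0:54(4) -16.5:54(5) -15.0:54(5) 15.0:54(2) 16.5:54(4) 18.0:54(4) 19.5:55(5) 21.0:54(6) 22.5:53(4) 24.0:55(5) 25.5:55(6) 27.0:55(3) 28.5:55(2) 30.0:54(5) 31.5:55(3) 33.0:55(5) 34.5:55(3) 36.0:56(1) 37.5:53(3) 39.0:55(3) 40.5:56(1) 42.0:53(6) 43.5:55(3) 45.0:56(5) 46.5:52(2)
side -30.0:55(9) -28.5:56(2) -27.0:54(6) -25.5:54(1) -24.0:53(7) -22.5:54(5) -21.0:54(4) -19.5:54(3) -18.0:54(6) -16.5:55(3) -15.0:54(5) 15.0:54(5) 16.5:54(3) 18.0:54(5) 19.5:55(5) 21.0:55(7) 22.5:55(4) 24.0:55(5) 25.5:56(4) 27.0:55(4) 28.5:54(2) 30.0:55(8) 31.5:58(1) 33.0:55(3) 34.5:56(3) 36.0:54(1) 37.5:53(4) 39.0:53(2) 40.5:53(2) 42.0:52(5) 43.5:54(6) 45.0:54(3) 46.5:55(1)
```

View pics/s9.png

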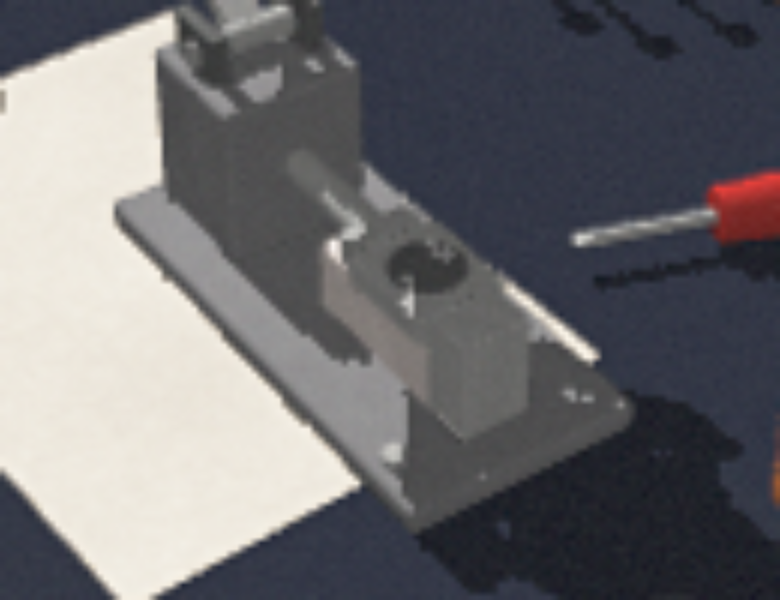

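The side view shows the watch back-up at (425,265), held between the moving jaw and the fixed jaw (470,370) with no gap left. The lever is back up and the hand is clear, so I hand in.

```bash
python3 -c "
from plant import arm
print(arm.hand_in())"
```

```text
the job is handed in; nothing more can be done
None
```

The job is handed in: the watch was laid dial down on the cushion and released, taken again from above and set on the seat. Four full lever strokes then closed the moving jaw until no gap was left at either jaw, at about 26 s of the 70 s allowed.

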